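# Log the sample jars and turn them to the light box

## Task

Load every amber sample jar from the bench onto the turntable, each upright on its own dark pad with its bar label facing the open side (away from the white back wall), and have the turntable clicked so that the open side faces the robot. Then take the hand scanner from its cradle and read the labels one at a time from the tallest jar to the shortest: point its window squarely at the middle of the label from about 6 cm and hold it still for a second. Finally lay the scanner back in its cradle and turn the loaded turntable a quarter turn, to the click at which the open side faces the robot's right, towards the light box, leaving the other things on the bench where they are.

Things in the scene. Friction and masses are not known exactly. Their poses are not given: they have to be found in the camera images.
- jar_tall: Tall round amber bottle, body 56 mm diameter up to 85 mm, sloping shoulder to a neck at 98 mm, white round screw cap 36 mm diameter from 105 to 135 mm height (total height 135). About 0.3 kg, bottom-heavy. Origin: centre of the underside; z up; the label is on its -x side. May be absent (None always).
- jar_square: Square amber bottle, body 54 x 54 mm and 76 mm high, white round cap 38 mm diameter from 87 to 115 mm (total height 115). About 0.28 kg, bottom-heavy. Origin: centre of the underside; z up; the label is on its -x side. May be absent.
- jar_short: Short round amber jar, body 56 mm diameter up to 70 mm, white round lid 60 mm diameter from 70 to 95 mm (total height 95). About 0.26 kg, bottom-heavy. Origin: centre of the underside; z up; the label is on its -x side. May be absent.
- label_tall (a point): Middle of the white bar label (34 x 32 mm) on the tall bottle, 52 mm above its underside and 28 mm from its axis; axes as the bottle, so the label looks along -x.
- label_square (a point): Middle of the bar label (34 x 32 mm) on the square bottle, 40 mm above its underside, 28 mm from its axis; axes as the bottle, the label looks along -x.
- label_short (a point): Middle of the bar label (34 x 32 mm) on the short jar, 36 mm above its underside, 28 mm from its axis; axes as the jar, the label looks along -x.
- turntable (a joint): Turntable angle, rad, counter-clockwise from above positive, range -1.7 to 1.7. Spring detents at -1.57 (open side to the robot's left, the start), 0 (open side to the robot) and 1.57 (open side to the right, towards the light box); the spring pulls it to the nearest, where it settles within about 0.04 rad. Turning takes at most 0.4 N m (3 N at a post).
- table_axis (a point): On the turntable's axis at deck height (34 mm above the bench). Deck from x = -85 to +50 mm, 270 mm long in y; white back wall 45 mm high along its +x edge; -x side open. Axes turn with the deck: -x points out of the open side. The base (disc, radius 130 mm) is turned up to 0.2 rad from start to start; the posts sweep a radius of 165 mm.
- read_mark (a point): Steel tick on the rim of the fixed base, 122 mm from the axis, towards the robot; its -x points away from the axis and is where the open side looks at joint 0.
- bay0 (a point): Centre of the dark round pad (72 mm diameter, flush) at y = -85 mm on the deck; axes turn with the deck, -x out of the open side.
- bay1 (a point): Centre of the middle pad, on the turntable's axis; axes as bay0.
- bay2 (a point): Centre of the pad at y = +85 mm on the deck; axes as bay0.
- post_right (a point): Top of the upright steel turning post (20 mm diameter, 96 mm tall, top 130 mm above the bench, round, so it can swivel in the grip) at the deck's -y end, 155 mm from the axis. At joint -1.57 it is on the robot's side, at 0 on the right.
- post_left (a point): Top of the like post at the deck's +y end, 155 mm from the axis. At joint 0 it is on the left, at 1.57 on the robot's side.
- scanner: Grey stick-shaped hand scanner with rounded edges, 132 mm long (x), 36 mm wide (y), 44 mm high (z), 0.2 kg. Origin: centre of the underside, below the centre of mass; it looks along +x. At the start it lies upright in the cradle along it, window to the cradle's +x. No trigger needs pressing.
- scanner_window (a point): Centre of the scanner's reading window at its +x end, 65 mm ahead of the origin and 22 mm above the underside; it reads along +x.
- cradle_in (a point): Centre of the floor of the fixed black cradle, 30 mm above the bench. The floor is 148 mm (x) by 58 mm (y) inside a lip 10 mm high; x is the cradle's long axis. The scanner rests on this floor.
- beaker: Bystander: white beaker, 68 mm diameter, 85 mm high, on the left; origin under its centre.
- dish_stack: Bystander: white stack of dishes, 90 mm diameter, 45 mm high, on the left near the robot; origin under its centre.
- tip_box: Bystander: grey box 85 x 120 x 50 mm on the right near the robot; origin under its centre.
- wash_bottle: Bystander: white bottle with red cap, 72 mm diameter, 160 mm high, at the right; origin under its centre.
Mind the look-alikes: they are no part of the job. What is shaped like the jar_short but blue, green or red is not meant.

How it is judged:
By the outcome, as a careful person would: the job done as asked, in the order asked, and still so for the second after the job is handed in, with the robot touching nothing.
Of jar_tall, jar_square, jar_short only 2 to 3 are there at a start; the rules pass over those that are not, and their reading is None.
At some moment in a run one of jar_tall, jar_square, jar_short may be knocked a few centimetres aside while the robot is not near it.
It also fails if it takes over 210 s, if anything falls off the work surface, if the arm or the gripper's body presses on something with over 40 N, if the wrist force passes 120 N, or if a joint passes its speed limit or range.

## Robot

A 6-joint arm with a two-finger parallel gripper is mounted at the origin on the work surface. World frame = base frame: x ahead of the robot, y to its left, z up, the work surface at z = 0. Lengths are in m, angles in rad, forces in N, time in s.
With the tool pointing down it reaches from about 0.3 to 0.875 m from the base axis. Payload 6.4 kg.
Tool frame: the origin (TCP) lies on the centre line of the jaws, within the pads' length; the fingertips stand 25 mm ahead of it and the grasp point (between the pads) lies 6 mm ahead of it; z points along the fingers, y is the line along which they close (so a half turn about z gives the same grasp; the last joint's range is limited). The gripper opens to 88 mm and grips with 3 to 60 N. Pads are 18 mm wide; open, the fingers measure 123 mm over their backs; the gripper's body (75 mm by 187 mm) begins 45 mm behind the grasp point.
Start: joints at [1.105, 0.181, 1.607, -0, 1.354, -0.206], TCP at [0.148, 0.556, 0.264] pointing down, gripper open.
Joint ranges: [-2.99, 2.99], [-0.89, 2.07], [0.3, 2.58], [-1.14, 4.28], [0, 2.63], [-3.12, 3.12]. Speed limits (rad/s): [2.57, 2.57, 3.01, 3.14, 3.14, 3.14].

## Interface

Orientations are given as a unit quaternion [w, x, y, z].
In Python, from workcell import arm, camera, ticket gives the robot as it stands.
- The arm moves only by the shell command python3 -m inch 'ROWS'. ROWS is JSON, a list of rows, each a list of 7 numbers: the shift along the tool's x, y, z each as a share of 80 mm, from -1 to 1, then the turn, a rotation vector about the tool's x, y, z each as a share of 30 degrees, from -1 to 1, then the opening, from -1 (shut) to 1 (fully open). In form: [[dx, dy, dz, wx, wy, wz, claw], ...]. A call has 1 to 20 rows; each row shifts and turns the commanded pose from where the row before left it, along the tool's axes as they then stand; what a row does not reach is not made up. A row lasts 1/10 s, in which the tool goes at most 50 mm and 8.59 degrees, less where a joint would pass 70% of its speed; a pose out of reach is approached as far as the arm can. A call with a number of a shift or a turn outside -1 to 1 is refused whole. A call with a gripper value outside its range is refused whole. The fingers move at their own pace and stop on an object; the grip force is fixed at half the most. Time passes only in rows, so rows that do not move let the fingers close. It gives the time, the measured TCP pose, the force, the opening and the grip force at its end, in the units of the state.
- arm.observe(): the state, without advancing time (a new reading comes with each control period).
- camera(name): name is "scene" or "top" or "wrist"; returns a dict with "image" (384x512x3 uint8, red, green, blue), "mtx" (3x3 intrinsics, pixels), "R" (3x3) and "t" (3): a world point X has camera coordinates R X + t; the wrist camera has in their place "mount" (4x4, takes a point from camera to tool coordinates, whose origin is the TCP and whose axes are the flange's). Camera axes: x right, y down, z forward; pixel columns grow to the right and rows downward; lengths in m; the calibration is good to about 2 mm. A picture is of the moment at which its call begins: read the wrist's pose just before it. There is no depth.
- ticket.sign_off(): hands the job in; it is judged then, once.
The state is a dict: "time": time; "joints": joint angles; "dq": joint speeds; "effort": joint torques, N m; "tool_pos": TCP position; "orientation": TCP orientation; "ft_force": force on the tool from outside, world axes, zero at the start; "moment": the same for the moment, N m; "opening": finger opening in m; "gripper_force": force on a finger pad.
Only numpy, scipy, OpenCV 4.12 (cv2) and the standard library are available. Lean on these libraries where they do the work, as an engineer would, in place of code of your own. Each camera call takes 0.05 s, during which the arm holds its last target. There are 200 camera calls.

## Working session

There is one attempt and no reset: what is moved stays moved. The work goes in short steps, Python scripts to look and compute and a shell command to move; the robot and the scene stay as the last step left them, time stands still between calls to the robot, and variables do not carry over. Pictures are saved under pics/ and viewed, at most 14 in all, crops included, and the job is handed in when it is done.

```bash
ls; mkdir -p pics
cat > h.py <<'E'
import numpy as np, cv2
from workcell import arm, camera, ticket
from scipy.spatial.transform import Rotation as Ro
def pose():
    s=arm.observe(); q=s["orientation"]; return np.array(s["tool_pos"]), Ro.from_quat([q[1],q[2],q[3],q[0]]).as_matrix()
def cam(n):
    p,R=pose(); c=camera(n); K=np.array(c["mtx"])
    if n=="wrist":
        M=np.array(c["mount"]); Rc=R@M[:3,:3]; o=p+R@M[:3,3]
    else:
        Rc=np.array(c["R"]).T; o=-Rc@np.array(c["t"])
    return c["image"],K,Rc,o
def ray(c,u,v,z):
    _,K,Rc,o=c; d=Rc@np.linalg.solve(K,[u,v,1.]); return o+d*(z-o[2])/d[2]
def proj(c,X):
    _,K,Rc,o=c; x=K@(Rc.T@(np.array(X)-o)); return x[:2]/x[2]
def save(c,n): cv2.imwrite("pics/"+n,c[0][:,:,::-1])
E
python3 - <<'E'
from h import *
print(arm.observe())
for n in("scene","top","wrist"):
    c=cam(n); print(n,c[1].round(1).tolist(),c[2].round(3).tolist(),c[3].round(3)); save(c,n+"0.png")
E
```

```text
pics
{'time': 0.0, 'joints': array([ 1.10471336e+00,  1.81521122e-01,  1.60795744e+00, -3.75556899e-05,
        1.35380164e+00, -2.06303752e-01]), 'dq': array([ 0.00054337, -0.00082301,  0.00027   , -0.00081076, -0.00157411,
        0.0007358 ]), 'effort': array([-6.63621249e-04, -4.33875453e+01, -3.41848612e+01,  7.02012819e-02,
        3.85635789e-02, -1.88350314e-04]), 'tool_pos': array([0.14747625, 0.55527484, 0.26284574]), 'orientation': array([-2.61051202e-04,  1.29520608e-01,  9.91576371e-01, -8.02589157e-04]), 'ft_force': array([0.5880115 , 0.04802582, 0.89106481]), 'moment': array([ 0.0367408 , -0.01346503,  0.04508577]), 'gripper_force': 0.0, 'opening': 0.08793492899857427}
scene [[411.6, 0.0, 257.1], [0.0, 411.6, 191.1], [0.0, 0.0, 1.0]] [[-0.287, 0.827, -0.484], [0.958, 0.252, -0.138], [0.008, -0.503, -0.864]] [1.05  0.21  1.113]
top [[362.9, 0.0, 252.8], [0.0, 362.9, 192.9], [0.0, 0.0, 1.0]] [[-0.079, -0.976, 0.204], [-0.997, 0.076, -0.021], [0.005, -0.205, -0.979]] [0.28  0.057 1.142]
wrist [[306.4, 0.0, 252.5], [0.0, 306.4, 193.9], [0.0, 0.0, 1.0]] [[0.257, 0.924, 0.284], [0.966, -0.245, -0.077], [-0.001, 0.295, -0.956]] [0.073 0.575 0.383]
```

View pics/scene0.png

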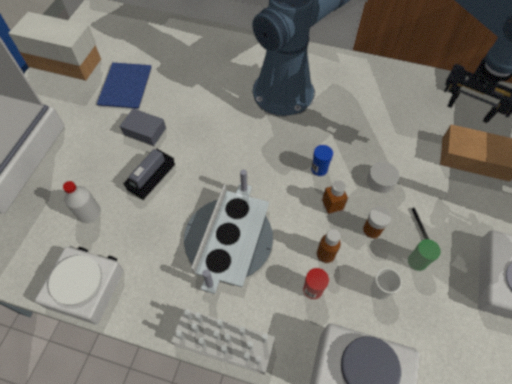

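View pics/top0.png

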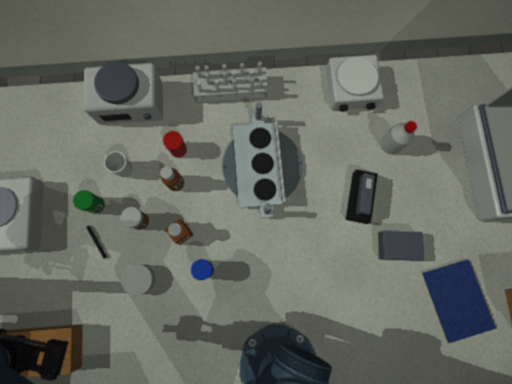

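The scene shows all three amber jars: the tall one at about (329,245), the square one at (336,197) and the short one at (375,223). The turntable's pads are at about (236,208), (228,233) and (218,261), and the scanner is in its cradle at (150,172). In the top view the caps are near (166,172), (177,230) and (129,214).

Run:
```python
from h import *
a=cv2.imread("pics/scene0.png")[140:300,290:410]; b=cv2.imread("pics/top0.png")[100:290,105:305]
b2=cv2.imread("pics/top0.png")[160:230,340:390]
a=cv2.resize(a,None,fx=3,fy=3,interpolation=cv2.INTER_CUBIC);b=cv2.resize(b,(424,400),interpolation=cv2.INTER_CUBIC)
H=np.zeros((600,800,3),np.uint8);H[:480,:360]=a;H[:400,364:788]=b
b2=cv2.resize(b2,None,fx=2.7,fy=2.7,interpolation=cv2.INTER_CUBIC);H[405:405+b2.shape[0],400:400+b2.shape[1]]=b2
cv2.imwrite("pics/zoom.png",H)
c=cam("top")
img=c[0].astype(int)
# dark pads
def blobs(m,mn=30):
    n,l,s,ce=cv2.connectedComponentsWithStats(m.astype(np.uint8)); return [(s[i,4],*s[i,:4],ce[i].round(1)) for i in range(1,n) if s[i,4]>mn]
for n,box in(("top",(215,120,310,215)),("scene",(180,180,280,290))):
    c=cam(n); im=c[0].astype(int); x0,y0,x1,y1=box
    m=np.zeros(im.shape[:2],bool); m[y0:y1,x0:x1]=(im.max(2)<60)[y0:y1,x0:x1]
    for b in blobs(m,80): print(n,b,ray(c,*b[5],0.034).round(4))
    hsv=cv2.cvtColor(c[0],cv2.COLOR_RGB2HSV); 
    am=(hsv[...,0]>4)&(hsv[...,0]<18)&(hsv[...,1]>130)&(hsv[...,2]>40)
    for b in blobs(am,40): print(n,"amber",b,ray(c,*b[5],0.04).round(4))
```

```text
top (np.int32(329), np.int32(250), np.int32(128), np.int32(21), np.int32(20), array([259.8, 137.6])) [ 0.6905 -0.0028  0.034 ]
top (np.int32(635), np.int32(280), np.int32(133), np.int32(19), np.int32(63), array([288.8, 163.4])) [ 0.5973 -0.0875  0.034 ]
top (np.int32(344), np.int32(252), np.int32(153), np.int32(21), np.int32(21), array([262.1, 163. ])) [ 0.6051 -0.0031  0.034 ]
top (np.int32(362), np.int32(254), np.int32(179), np.int32(22), np.int32(21), array([264.5, 189.1])) [ 0.52   -0.0034  0.034 ]
top amber (np.int32(145), np.int32(162), np.int32(170), np.int32(21), np.int32(20), array([172.8, 181.3])) [0.5658 0.28   0.04  ]
top amber (np.int32(160), np.int32(171), np.int32(220), np.int32(21), np.int32(23), array([181.6, 232.1])) [0.4053 0.2588 0.04  ]
top amber (np.int32(97), np.int32(506), np.int32(290), np.int32(6), np.int32(28), array([509.4, 299.6])) [ 0.1325 -0.6907  0.04  ]
top amber (np.int32(1258), np.int32(6), np.int32(326), np.int32(75), np.int32(48), array([ 58.2, 342.8])) [0.1177 0.6211 0.04  ]
top amber (np.int32(72), np.int32(36), np.int32(352), np.int32(9), np.in
[... 399 characters left out ...]
27.5, 233.4])) [ 0.605  -0.0037  0.034 ]
scene (np.int32(416), np.int32(207), np.int32(250), np.int32(23), np.int32(22), array([217.9, 260.5])) [ 0.6901 -0.0027  0.034 ]
scene amber (np.int32(7410), np.int32(354), np.int32(0), np.int32(143), np.int32(72), array([423.7,  32.5])) [-0.4273  0.4546  0.04  ]
scene amber (np.int32(357), np.int32(323), np.int32(188), np.int32(24), np.int32(25), array([333.4, 201.1])) [0.4163 0.2654 0.04  ]
scene amber (np.int32(142), np.int32(364), np.int32(222), np.int32(18), np.int32(16), array([371. , 230.6])) [0.4798 0.3876 0.04  ]
scene amber (np.int32(311), np.int32(318), np.int32(237), np.int32(22), np.int32(25), array([326.7, 250.9])) [0.5776 0.2788 0.04  ]
```

View pics/zoom.png

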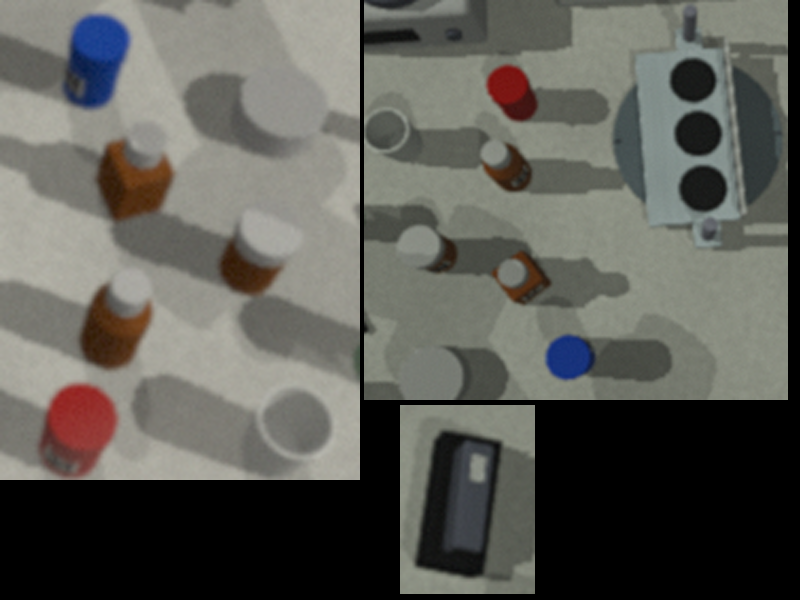

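The zoom puts the tall cap at about (167,173) and the square cap at (175,230), both in top-view pixels. The short lid is at (132,216), and post_right on the robot's side at (267,209). The bays give the table axis as (0.605,-0.003) and a base yaw of about 0.

I'll turn the empty table first, using post_right.

```bash
cat >> h.py <<'E'
def go(x,y,z,yaw=None):
    "print shares (80mm) of the TCP shift in tool axes, and turn in shares of 30deg about tool x,y,z to be vertical at yaw(deg of tool x)"
    p,R=pose(); d=R.T@(np.array([x,y,z])-p)/.08
    if yaw is None: yaw=np.degrees(np.arctan2(R[1,0],R[0,0]))
    c,s=np.cos(np.radians(yaw)),np.sin(np.radians(yaw))
    Rt=np.array([[c,s,0],[s,-c,0],[0,0,-1.]])
    w=np.degrees(Ro.from_matrix(R.T@Rt).as_rotvec())/30
    print("at",p.round(4),"yaw",np.degrees(np.arctan2(R[1,0],R[0,0])).round(1),"shift",d.round(3),"turn",w.round(3),"q6",round(float(arm.observe()["joints"][5]),2))
E
python3 - <<'E'
from h import *
c=cam("top"); print(ray(c,267.3,209,.13)); 
for n,u,v,z in(("tall",167,173,.135),("sq",175,230,.115),("short",132,216,.095)): print(n,ray(c,u,v,z).round(4))
go(.40,-.004,.26,0)
E
```

```text
[ 0.44133272 -0.00113426  0.13      ]
tall [0.5669 0.2766 0.135 ]
sq [0.4042 0.2634 0.115 ]
short [0.457  0.3904 0.095 ]
at [0.1476 0.5556 0.2635] yaw 165.1 shift [-4.846 -5.951  0.046] turn [-0.000e+00  1.000e-03  5.504e+00] q6 -0.21
```

```bash
python3 -m inch '[[-0.3,-0.37,0,0,0,0,1],[-0.3,-0.37,0,0,0,0,1],[-0.3,-0.37,0,0,0,0,1],[-0.3,-0.37,0,0,0,0,1],[-0.3,-0.37,0,0,0,0,1],[-0.3,-0.37,0,0,0,0,1],[-0.3,-0.37,0,0,0,0,1],[-0.3,-0.37,0,0,0,0,1],[-0.3,-0.37,0,0,0,0,1],[-0.3,-0.37,0,0,0,0,1],[-0.3,-0.37,0,0,0,0,1],[-0.3,-0.37,0,0,0,0,1],[-0.3,-0.37,0,0,0,0,1],[-0.3,-0.37,0,0,0,0,1],[-0.3,-0.37,0,0,0,0,1],[-0.3,-0.37,0,0,0,0,1]]'; python3 -m inch '[[0,0,0,0,0,0.28,1],[0,0,0,0,0,0.28,1],[0,0,0,0,0,0.28,1],[0,0,0,0,0,0.28,1],[0,0,0,0,0,0.28,1],[0,0,0,0,0,0.28,1],[0,0,0,0,0,0.28,1],[0,0,0,0,0,0.28,1],[0,0,0,0,0,0.28,1],[0,0,0,0,0,0.28,1],[0,0,0,0,0,0.28,1],[0,0,0,0,0,0.28,1],[0,0,0,0,0,0.28,1],[0,0,0,0,0,0.28,1],[0,0,0,0,0,0.28,1],[0,0,0,0,0,0.28,1],[0,0,0,0,0,0.28,1],[0,0,0,0,0,0.28,1],[0,0,0,0,0,0.28,1],[0,0,0,0,0,0.18,1]]'
python3 - <<'E'
from h import *
go(.447,-.003,.13,0)
c=cam("wrist"); save(c,"w1.png"); print(proj(c,[.445,-.003,.13]),proj(c,[.45,-.003,.13]))
E
```

```text
time: 1.95
tool_pos: [0.3976, -0.0023, 0.264]
orientation: [0.001, 0.13, 0.992, -0.0]
ft_force: [0.3, -0.1, -0.1]
opening: 0.088
gripper_force: 0.0
time: 3.95
tool_pos: [0.3971, -0.0006, 0.2638]
orientation: [0.0, 1.0, -0.002, 0.0]
ft_force: [0.1, -0.1, -0.2]
opening: 0.0881
gripper_force: 0.0
at [ 0.3971 -0.0006  0.2638] yaw -0.2 shift [0.623 0.027 1.673] turn [ 0.    -0.001 -0.006] q6 1.27
[255.6518796  134.14752273] [255.65124599 127.92374318]
```

View pics/w1.png

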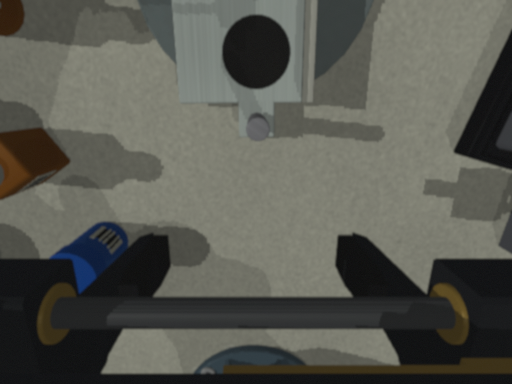

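The wrist view shows the post's top at (258,122), with bay0's pad behind it at (256,51). That agrees with a post at about (0.450,-0.004). I'll descend and grip it.

```bash
python3 -m inch '[[0.33,0.02,0,0,0,0,1],[0.33,0.02,0,0,0,0,1],[0,0,0.4,0,0,0,1],[0,0,0.4,0,0,0,1],[0,0,0.4,0,0,0,1],[0,0,0.37,0,0,0,1],[0,0,0.2,0,0,0,1],[0,0,0,0,0,0,-1],[0,0,0,0,0,0,-1],[0,0,0,0,0,0,-1],[0,0,0,0,0,0,-1],[0,0,0,0,0,0,-1],[0,0,0,0,0,0,-1],[0,0,0,0,0,0,-1],[0,0,0,0,0,0,-1]]'
python3 - <<'E'
from h import *
go(.45,-.003,.122,0); print(np.degrees(arm.observe()["joints"]).round(1))
E
```

```text
time: 5.5
tool_pos: [0.45, -0.0037, 0.1222]
orientation: [0.0, 1.0, 0.001, 0.0]
ft_force: [0.5, 0.0, -0.3]
opening: 0.0265
gripper_force: 0.0
at [ 0.45   -0.0037  0.1222] yaw 0.1 shift [ 0.    -0.009  0.003] turn [ 0.    -0.     0.004] q6 1.3
[-15.6   5.2 116.2  -0.   58.6  74.2]
```

```bash
python3 -m inch '[[0,0,0,0,0,0,-1],[0,0,0,0,0,0,-1],[0,0,0,0,0,0,-1],[0,0,0,0,0,0,-1]]'; python3 -m inch '[[0.0074,0.169,0,0,0,-0.1667,-1],[0.0074,0.169,0,0,0,-0.1667,-1],[0.0074,0.169,0,0,0,-0.1667,-1],[0.0074,0.169,0,0,0,-0.1667,-1],[0.0074,0.169,0,0,0,-0.1667,-1],[0.0074,0.169,0,0,0,-0.1667,-1],[0.0074,0.169,0,0,0,-0.1667,-1],[0.0074,0.169,0,0,0,-0.1667,-1],[0.0074,0.169,0,0,0,-0.1667,-1],[0.0074,0.169,0,0,0,-0.1667,-1],[0.0074,0.169,0,0,0,-0.1667,-1],[0.0074,0.169,0,0,0,-0.1667,-1],[0.0074,0.169,0,0,0,-0.1667,-1],[0.0074,0.169,0,0,0,-0.1667,-1],[0.0074,0.169,0,0,0,-0.1667,-1],[0.0074,0.169,0,0,0,-0.1667,-1],[0.0074,0.169,0,0,0,-0.1667,-1],[0.0074,0.169,0,0,0,-0.1667,-1]]'; python3 -m inch '[[0,0,0,0,0,0,-1],[0,0,0,0,0,0,-1],[0,0,0,0,0,0,0.2],[0,0,0,0,0,0,0.2],[0,0,0,0,0,0,0.2],[0,0,0,0,0,0,0.2],[0,0,-0.4,0,0,0,0.6],[0,0,-0.4,0,0,0,1],[0,0,-0.4,0,0,0,1],[0,0,-0.4,0,0,0,1]]'
python3 - <<'E'
from h import *
c=cam("top"); im=c[0].astype(int)
m=np.zeros(im.shape[:2],np.uint8); m[120:215,200:315]=(im.max(2)<60)[120:215,200:315]
n,l,s,ce=cv2.connectedComponentsWithStats(m)
for i in range(1,n):
    if s[i,4]>80: print(s[i],ray(c,*ce[i],.034).round(4))
save(c,"top1.png"); go(.45,.2634,.3,90)
c=cam("scene"); im=c[0].astype(int)
m=np.zeros(im.shape[:2],np.uint8); m[190:285,160:295]=(im.max(2)<60)[190:285,160:295]
n,l,s,ce=cv2.connectedComponentsWithStats(m)
for i in range(1,n):
    if s[i,4]>80: print(s[i],ray(c,*ce[i],.034).round(4))
E
```

```text
time: 5.9
tool_pos: [0.4499, -0.0037, 0.1221]
orientation: [0.0, 1.0, 0.001, -0.0]
ft_force: [0.0, 0.0, 0.3]
opening: 0.0191
gripper_force: 30.0
time: 7.7
tool_pos: [0.6058, -0.1592, 0.1222]
orientation: [0.0, 0.705, 0.709, -0.0]
ft_force: [-1.4, -0.3, 3.8]
opening: 0.0188
gripper_force: 30.0
time: 8.7
tool_pos: [0.6052, -0.1582, 0.2512]
orientation: [-0.0, 0.706, 0.708, 0.0]
ft_force: [0.1, -0.8, 0.1]
opening: 0.0811
gripper_force: 0.0
[279 152  16  19 201] [ 0.6092 -0.079   0.034 ]
[252 154  21  19 316] [ 0.6051 -0.0039  0.034 ]
[225 156  22  19 321] [0.6051 0.0819 0.034 ]
[269 188  17  27 108] [ 0.4858 -0.0383  0.034 ]
at [ 0.6076 -0.1592  0.2579] yaw 90.1 shift [ 5.286 -1.953 -0.561] turn [0.015 0.007 0.005] q6 -0.45
[189 216  22  20 355] [ 0.605  -0.0888  0.034 ]
[217 223  22  21 365] [ 0.6052 -0.0035  0.034 ]
[245 231  23  21 385] [0.6048 0.0815 0.034 ]
```

```bash
python3 -m inch '[[0.37,-0.175,-0.075,0,0,0,1],[0.37,-0.175,-0.075,0,0,0,1],[0.37,-0.175,-0.075,0,0,0,1],[0.37,-0.175,-0.075,0,0,0,1],[0.37,-0.175,-0.075,0,0,0,1],[0.37,-0.175,-0.075,0,0,0,1],[0.37,-0.175,-0.075,0,0,0,1],[0.37,-0.175,-0.075,0,0,0,1],[0.37,-0.175,-0.075,0,0,0,1],[0.37,-0.175,-0.075,0,0,0,1],[0.37,-0.175,-0.075,0,0,0,1],[0.37,-0.175,-0.075,0,0,0,1]]'; python3 -m inch '[[0,0,0,0,0,-0.27,1],[0,0,0,0,0,-0.27,1],[0,0,0,0,0,-0.27,1],[0,0,0,0,0,-0.27,1],[0,0,0,0,0,-0.27,1],[0,0,0,0,0,-0.27,1],[0,0,0,0,0,-0.27,1],[0,0,0,0,0,-0.27,1],[0,0,0,0,0,-0.27,1],[0,0,0,0,0,-0.27,1],[0,0,0,0,0,-0.27,1],[0,0,0,0,0,0,1],[0,0,0,0,0,0,1]]'
python3 - <<'E'
from h import *
go(.44,.2,.33,180)
c=cam("wrist"); save(c,"w2.png"); np.savez("w2.npz",K=c[1],R=c[2],o=c[3])
cv2.imwrite("pics/w2b.png",cv2.resize(cv2.imread("pics/w2.png"),(800,600),interpolation=cv2.INTER_CUBIC))
E
```

```text
time: 10.0
tool_pos: [0.4354, 0.1974, 0.3215]
orientation: [-0.0, 0.706, 0.708, -0.0]
ft_force: [0.9, -0.2, -0.1]
opening: 0.0882
gripper_force: 0.0
time: 11.3
tool_pos: [0.4363, 0.1963, 0.3215]
orientation: [-0.0, 0.009, 1.0, -0.0]
ft_force: [0.6, 0.3, 1.1]
opening: 0.0878
gripper_force: 0.0
at [0.4363 0.1963 0.3215] yaw 179.0 shift [-0.045  0.047 -0.106] turn [-0.    -0.002 -0.033] q6 -1.38
```

View pics/w2b.png

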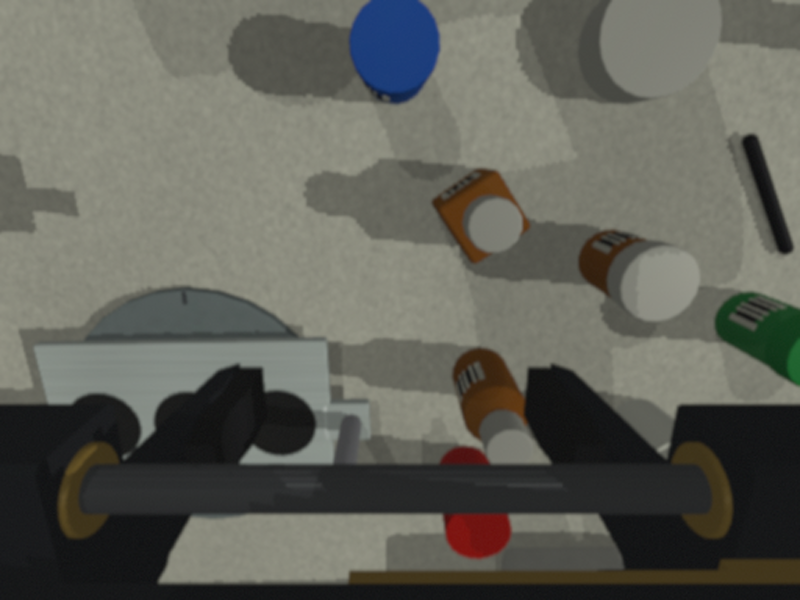

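The view shows the square jar's top corners at (493,170), (433,203), (475,262) and (528,222), with its label on the upper-left face at (462,187). The short jar's label is at (612,241) and its lid centre at (660,283). The tall jar's label is at (470,377) and its cap at about (510,442). These are pixels of the enlarged picture.

Run:
```python
from h import *
d=np.load("w2.npz"); c=(None,d["K"],d["R"],d["o"]); s=1/1.5625
P=lambda u,v,z: ray(c,u*s,v*s,z)
def ang(a,b): v=b-a; return np.degrees(np.arctan2(v[1],v[0])).round(1), np.hypot(*v[:2]).round(4)
for n,ca,zc,la,zl in(("tall",(510,442),.135,(470,377),.052),("sq",(495,224),.115,(462,190),.04),("short",(657,281),.095,(612,244),.036)):
    a=P(*ca,zc);b=P(*la,zl); print(n,a.round(4),b.round(4),ang(a,b))
q=[P(*u,.076) for u in((493,170),(433,203),(475,262),(528,222))]
print("sq corners",np.mean(q,0).round(4)); 
for i in range(4): print(ang(q[i],q[(i+1)%4]))
print("tick",P(184,297,.03))
im=cv2.imread("pics/w2.png")
top=cam("top"); sc=cam("scene")
for n,cc in(("top",top),("scene",sc)):
    hsv=cv2.cvtColor(cc[0],cv2.COLOR_RGB2HSV)
    m=((hsv[...,0]>4)&(hsv[...,0]<18)&(hsv[...,1]>130)&(hsv[...,2]>40)).astype(np.uint8)
    k,l,st,ce=cv2.connectedComponentsWithStats(m)
    for i in range(1,k):
        if 40<st[i,4]<400: print(n,st[i],ray(cc,*ce[i],.04).round(4))
```

```text
tall [0.5618 0.2797 0.135 ] [0.5492 0.2624 0.052 ] (np.float64(-126.1), np.float64(0.0214))
sq [0.4044 0.2656 0.115 ] [0.3867 0.2529 0.04  ] (np.float64(-144.4), np.float64(0.0218))
short [0.4518 0.3928 0.095 ] [0.4342 0.3827 0.036 ] (np.float64(-150.3), np.float64(0.0202))
sq corners [0.4029 0.2638 0.076 ]
(np.float64(-62.3), np.float64(0.0497))
(np.float64(35.8), np.float64(0.0564))
(np.float64(127.7), np.float64(0.0496))
(np.float64(-143.8), np.float64(0.0478))
tick [0.47672211 0.0073955  0.03      ]
top [171 220  17  23 144] [0.4055 0.2616 0.04  ]
top [506 290   6  29  98] [ 0.1319 -0.6905  0.04  ]
scene [323 188  24  25 355] [0.416  0.2653 0.04  ]
scene [364 222  18  15 141] [0.4796 0.3877 0.04  ]
scene [318 237  22  25 306] [0.5778 0.2791 0.04  ]
```

Run:
```python
from h import *
d=np.load("w2.npz"); c=(None,d["K"],d["R"],d["o"]); s=1/1.5625
print("blue",ray(c,394*s,42*s,.095).round(4),"deck edge",ray(c,35*s,346*s,.034).round(4),ray(c,327*s,340*s,.034).round(4))
top=cam("top"); print("blue top",ray(top,202,269,.095))
go(.4035,.264,.108,125)
```

```text
blue [0.2884 0.199  0.095 ] deck edge [ 0.5199 -0.1341  0.034 ] [0.5186 0.1338 0.034 ]
blue top [0.29053718 0.19543376 0.095     ]
at [0.4365 0.1963 0.322 ] yaw 179.1 shift [0.425 0.84  2.674] turn [-0.    -0.     1.805] q6 -1.38
```

```bash
python3 -m inch '[[0.21,0.42,0,0,0,0,1],[0.21,0.42,0,0,0,0,1],[0,0,0.25,0,0,0.258,1],[0,0,0.25,0,0,0.258,1],[0,0,0.25,0,0,0.258,1],[0,0,0.25,0,0,0.258,1],[0,0,0.25,0,0,0.258,1],[0,0,0.25,0,0,0.258,1],[0,0,0.12,0,0,0.258,1],[0,0,0,0,0,0,1],[0,0,0,0,0,0,1]]'
python3 - <<'E'
from h import *
go(.4035,.264,.108,125)
c=cam("wrist"); save(c,"w3.png"); print(proj(c,[.4035,.264,.115]))
E
```

```text
time: 12.6
tool_pos: [0.4041, 0.264, 0.1928]
orientation: [0.0, 0.46, 0.888, 0.0]
ft_force: [-0.8, 0.7, 1.1]
opening: 0.0882
gripper_force: 0.0
at [0.4041 0.264  0.1928] yaw 125.2 shift [ 0.004 -0.006  1.06 ] turn [0.    0.    0.008] q6 -0.28
[252.85911794 215.94903394]
```

View pics/w3.png

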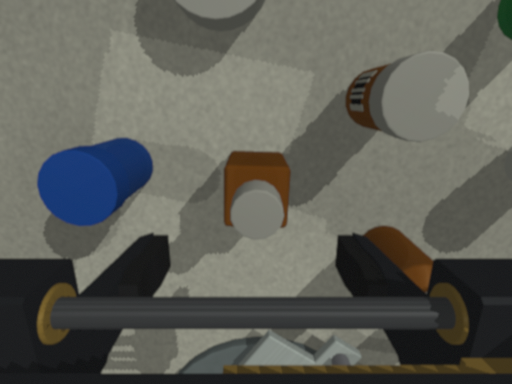

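The cap is at (257,209), against a predicted (253,216), and the body is square to the jaws. I'll shift about 3 mm, go down and grip.

```bash
python3 -m inch '[[0.04,0.03,0.3,0,0,0,1],[0,0,0.3,0,0,0,1],[0,0,0.3,0,0,0,1],[0,0,0.16,0,0,0,1],[0,0,0,0,0,0,-1],[0,0,0,0,0,0,-1],[0,0,0,0,0,0,-1],[0,0,0,0,0,0,-1],[0,0,0,0,0,0,-1],[0,0,0,0,0,0,-1],[0,0,0,0,0,0,-1],[0,0,0,0,0,0,-1],[0,0,0,0,0,0,-1],[0,0,0,0,0,0,-1]]';python3 -m inch '[[0,0,-0.2,0,0,0,-1],[0,0,-0.4,0,0,0,-1],[0,0,-0.4,0,0,0,-1],[0,0,-0.4,0,0,0,-1],[0,0,-0.4,0,0,0,-1]]'
python3 - <<'E'
from h import *
go(.605,-.0885,.26,90)
E
```

```text
time: 14.05
tool_pos: [0.4044, 0.2681, 0.108]
orientation: [0.0, 0.461, 0.887, 0.0]
ft_force: [0.1, 1.3, 2.8]
opening: 0.0369
gripper_force: 30.0
time: 14.55
tool_pos: [0.4031, 0.2676, 0.252]
orientation: [-0.001, 0.461, 0.887, -0.001]
ft_force: [1.1, 0.7, -3.1]
opening: 0.0374
gripper_force: 30.0
at [0.4031 0.2676 0.252 ] yaw 125.0 shift [-5.093 -0.491 -0.102] turn [-0.005  0.     1.168] q6 -0.27
```

```bash
python3 -m inch '[[-0.2,-0.02,0,0,0,0,-1],[-0.42,-0.04,0,0,0,0,-1],[-0.42,-0.04,0,0,0,0,-1],[-0.42,-0.04,0,0,0,0,-1],[-0.42,-0.04,0,0,0,0,-1],[-0.42,-0.04,0,0,0,0,-1],[-0.42,-0.04,0,0,0,0,-1],[-0.42,-0.04,0,0,0,0,-1],[-0.42,-0.04,0,0,0,0,-1],[-0.42,-0.04,0,0,0,0,-1],[-0.42,-0.04,0,0,0,0,-1],[-0.42,-0.04,0,0,0,0,-1],[-0.27,-0.03,0,0,0,0,-1],[0,0,0,0,0,0.234,-1],[0,0,0,0,0,0.234,-1],[0,0,0,0,0,0.234,-1],[0,0,0,0,0,0.234,-1],[0,0,0,0,0,0.234,-1],[0,0,0,0,0,0,-1],[0,0,0,0,0,0,-1]]'
python3 - <<'E'
from h import *
go(.605,-.0885,.143,90)
c=cam("wrist"); save(c,"w4.png")
E
```

```text
time: 16.55
tool_pos: [0.6053, -0.0877, 0.2508]
orientation: [-0.001, 0.706, 0.708, -0.0]
ft_force: [0.5, -0.2, -2.5]
opening: 0.037
gripper_force: 30.0
at [ 0.6053 -0.0877  0.2508] yaw 90.1 shift [-0.01  -0.002  1.348] turn [-0.003 -0.001  0.005] q6 -0.34
```

View pics/w4.png

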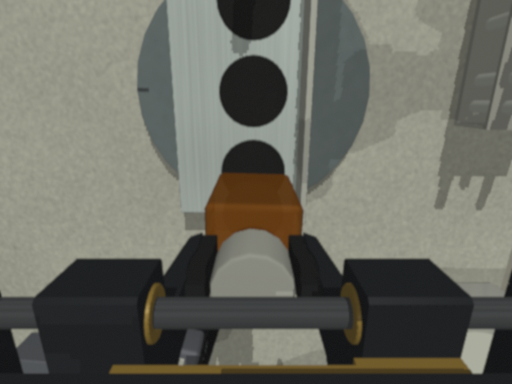

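The tick is at (143,89), level with the middle pad at (253,91), so the base yaw is about 0. The jar hangs square in the jaws over bay0, so I'll lower it.

```bash
python3 -m inch '[[0,0,0.3,0,0,0,-1],[0,0,0.4,0,0,0,-1],[0,0,0.3,0,0,0,-1],[0,0,0.2,0,0,0,-1],[0,0,0.1,0,0,0,-1],[0,0,0.04,0,0,0,-1],[0,0,0.01,0,0,0,-1],[0,0,0,0,0,0,-1],[0,0,0,0,0,0,-1]]'; python3 -m inch '[[0,0,0.01,0,0,0,0],[0,0,0,0,0,0,0.2],[0,0,0,0,0,0,0.6],[0,0,0,0,0,0,0.6],[0,0,0,0,0,0,0.6],[0,0,-0.3,0,0,0,0.6],[0,0,-0.4,0,0,0,0.8],[0,0,-0.4,0,0,0,1],[0,0,-0.4,0,0,0,1]]'
python3 - <<'E'
from h import *
# tall from two views: cap
for n,b in(("top",(140,140,200,200)),("scene",(300,220,345,265))):
    c=cam(n); im=c[0]; x0,y0,x1,y1=b; cv2.imwrite(f"pics/c_{n}.png",cv2.resize(im[y0:y1,x0:x1,::-1],None,fx=6,fy=6,interpolation=cv2.INTER_CUBIC))
a=cv2.imread("pics/c_top.png");b=cv2.imread("pics/c_scene.png");H=np.zeros((max(len(a),len(b)),a.shape[1]+b.shape[1],3),np.uint8);H[:len(a),:a.shape[1]]=a;H[:len(b),a.shape[1]:]=b;cv2.imwrite("pics/c1.png",H)
go(.5655,.2775,.28,144)
E
```

```text
time: 17.5
tool_pos: [0.6065, -0.0881, 0.1449]
orientation: [0.001, 0.707, 0.707, 0.0]
ft_force: [0.0, 0.3, -3.1]
opening: 0.0372
gripper_force: 30.0
time: 18.4
tool_pos: [0.6057, -0.0878, 0.2641]
orientation: [-0.0, 0.707, 0.707, -0.0]
ft_force: [0.2, -0.4, 0.1]
opening: 0.088
gripper_force: 0.0
at [ 0.6083 -0.0886  0.2687] yaw 90.0 shift [ 4.576 -0.536 -0.16 ] turn [ 0.013  0.013 -1.801] q6 -0.34
```

View pics/c1.png

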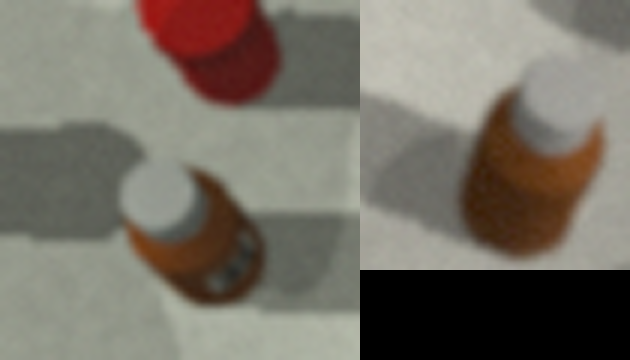

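The tall cap's top is at (166.3,172) in the top view and (334.2,235) in the scene view. Its label is at (178.3,184.2) in the top view.

```bash
python3 - <<'E'
from h import *
t=cam("top"); s=cam("scene")
a=ray(t,166.3,172,.135); print(a, ray(s,334.2,235,.135)); b=ray(t,178.3,184.2,.052); v=b-a; print(b,np.degrees(np.arctan2(v[1],v[0])),np.hypot(*v[:2]))
E
python3 -m inch '[[0.38,-0.05,-0.02,0,0,0,1],[0.38,-0.05,-0.02,0,0,0,1],[0.38,-0.05,-0.02,0,0,0,1],[0.38,-0.05,0,0,0,0,1],[0.38,-0.05,0,0,0,0,1],[0.38,-0.04,0,0,0,0,1],[0.38,-0.04,0,0,0,0,1],[0.38,-0.04,0,0,0,0,1],[0.38,-0.04,0,0,0,0,1],[0.38,-0.04,0,0,0,0,1],[0.38,-0.04,0,0,0,0,1],[0.38,-0.04,0,0,0,0,1],[0,0,0,0,0,-0.26,1],[0,0,0,0,0,-0.26,1],[0,0,0,0,0,-0.26,1],[0,0,0,0,0,-0.26,1],[0,0,0,0,0,-0.26,1],[0,0,0,0,0,-0.26,1],[0,0,0,0,0,-0.26,1],[0,0,0,0,0,0,1]]'
python3 - <<'E'
from h import *
go(.5655,.2775,.128,144)
c=cam("wrist"); save(c,"w5.png"); print(proj(c,[.5655,.2775,.135]))
E
```

```text
[0.57001027 0.27845787 0.135     ] [0.57060112 0.28226986 0.135     ]
[0.552145   0.26103688 0.052     ] -135.72137784096074 0.024953132171694113
time: 20.6
tool_pos: [0.5628, 0.2767, 0.2655]
orientation: [-0.001, 0.304, 0.953, -0.001]
ft_force: [-0.1, -0.1, -0.4]
opening: 0.0881
gripper_force: 0.0
at [0.5628 0.2767 0.2655] yaw 144.6 shift [-0.025  0.033  1.718] turn [-0.005 -0.004  0.021] q6 -0.69
[255.89053639 196.3145879 ]
```

View pics/w5.png

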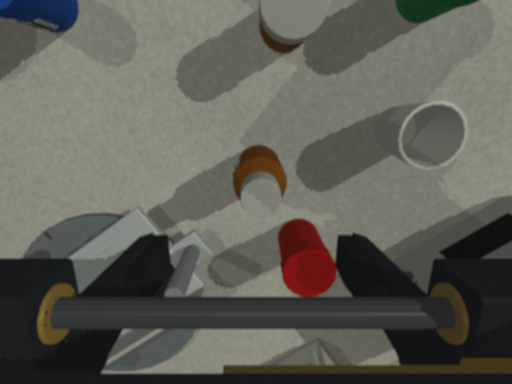

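The cap is at (261,193) and the red decoy at (308,260). The refined cap axis is (0.570,0.280), which puts the label direction at about -137°, so I'll grasp at yaw 133°.

Run:
```python
from h import *
c=cam("wrist"); print(ray(c,261,193,.135))
t=cam("top"); print("red",ray(t,174,140,.095))
go(.5685,.2805,.128,133)
```

```text
[0.56587786 0.28280465 0.135     ]
red [0.68025881 0.26093839 0.095     ]
at [0.5633 0.2768 0.2665] yaw 144.4 shift [-0.028  0.078  1.731] turn [-0.003 -0.002  0.379] q6 -0.68
```

```bash
python3 -m inch '[[-0.03,0.08,0.2,0,0,0,1],[0,0,0.4,0,0,0.19,1],[0,0,0.4,0,0,0.19,1],[0,0,0.4,0,0,0,1],[0,0,0.25,0,0,0,1],[0,0,0.08,0,0,0,1],[0,0,0,0,0,0,1],[0,0,0,0,0,0,-1],[0,0,0,0,0,0,-1],[0,0,0,0,0,0,-1],[0,0,0,0,0,0,-1],[0,0,0,0,0,0,-1],[0,0,0,0,0,0,-1],[0,0,0,0,0,0,-1],[0,0,0,0,0,0,-1],[0,0,0,0,0,0,-1],[0,0,0,0,0,0,-1]]';python3 -m inch '[[0,0,-0.2,0,0,0,-1],[0,0,-0.4,0,0,0,-1],[0,0,-0.4,0,0,0,-1],[0,0,-0.4,0,0,0,-1],[0,0,-0.4,0,0,0,-1],[0,0,0,0,0,0,-1]]'
python3 - <<'E'
from h import *
go(.605,-.0035,.27,90)
E
```

```text
time: 22.45
tool_pos: [0.5694, 0.2807, 0.1294]
orientation: [-0.0, 0.398, 0.918, -0.0]
ft_force: [-0.2, -0.1, 1.9]
opening: 0.0351
gripper_force: 30.0
time: 23.05
tool_pos: [0.5717, 0.2816, 0.2795]
orientation: [0.004, 0.397, 0.918, 0.003]
ft_force: [1.3, 0.8, -2.4]
opening: 0.0357
gripper_force: 30.0
at [0.5717 0.2816 0.2795] yaw 133.2 shift [-2.884 -2.135  0.113] turn [0.019 0.002 1.439] q6 -0.48
```

```bash
python3 -m inch '[[-0.18,-0.13,0,0,0,0,-1],[-0.3,-0.223,0,0,0,0,-1],[-0.3,-0.223,0,0,0,0,-1],[-0.3,-0.223,0,0,0,0,-1],[-0.3,-0.223,0,0,0,0,-1],[-0.3,-0.223,0,0,0,0,-1],[-0.3,-0.223,0,0,0,0,-1],[-0.3,-0.223,0,0,0,0,-1],[-0.3,-0.223,0,0,0,0,-1],[-0.3,-0.223,0,0,0,0,-1],[0,0,0,0,0,0.24,-1],[0,0,0,0,0,0.24,-1],[0,0,0,0,0,0.24,-1],[0,0,0,0,0,0.24,-1],[0,0,0,0,0,0.24,-1],[0,0,0,0,0,0.24,-1],[0,0,0,0,0,0,-1],[0,0,0,0,0,0,-1]]'
python3 - <<'E'
from h import *
go(.605,-.0035,.163,90)
E
```

```text
time: 24.85
tool_pos: [0.6012, -0.0047, 0.2713]
orientation: [-0.001, 0.706, 0.708, -0.001]
ft_force: [0.3, 0.1, -3.5]
opening: 0.0353
gripper_force: 30.0
at [ 0.6012 -0.0047  0.2713] yaw 90.1 shift [0.015 0.052 1.353] turn [-0.006 -0.001  0.004] q6 -0.21
```

```bash
python3 -m inch '[[0.015,0.05,0.3,0,0,0,-1],[0,0,0.4,0,0,0,-1],[0,0,0.3,0,0,0,-1],[0,0,0.2,0,0,0,-1],[0,0,0.1,0,0,0,-1],[0,0,0.04,0,0,0,-1],[0,0,0.01,0,0,0,-1],[0,0,0,0,0,0,-1],[0,0,0,0,0,0,-1]]'; python3 -m inch '[[0,0,0,0,0,0,0],[0,0,0,0,0,0,0.2],[0,0,0,0,0,0,0.6],[0,0,0,0,0,0,0.6],[0,0,0,0,0,0,0.6],[0,0,-0.3,0,0,0,0.6],[0,0,-0.4,0,0,0,0.8],[0,0,-0.4,0,0,0,1],[0,0,-0.4,0,0,0,1],[0,0,0,0,0,0,1]]'
python3 - <<'E'
from h import *
go(.456,.3915,.28,120)
H=np.zeros((360,800,3),np.uint8); x=0
for n,b in(("top",(105,185,165,245)),("scene",(350,200,405,250))):
    c=cam(n); im=c[0]; x0,y0,x1,y1=b; a=cv2.resize(im[y0:y1,x0:x1,::-1],None,fx=6,fy=6,interpolation=cv2.INTER_CUBIC); H[:len(a),x:x+a.shape[1]]=a; x+=a.shape[1]
cv2.imwrite("pics/c2.png",H)
E
```

```text
time: 25.75
tool_pos: [0.6069, -0.0032, 0.1665]
orientation: [0.001, 0.707, 0.707, 0.001]
ft_force: [0.2, 0.6, -2.6]
opening: 0.0354
gripper_force: 30.0
time: 26.75
tool_pos: [0.6086, -0.0034, 0.2911]
orientation: [0.004, 0.707, 0.707, 0.003]
ft_force: [-0.2, 0.0, 1.2]
opening: 0.088
gripper_force: 0.0
at [ 0.6086 -0.0034  0.2911] yaw 90.0 shift [ 4.936 -1.913  0.113] turn [ 0.016  0.008 -1.001] q6 -0.2
```

View pics/c2.png

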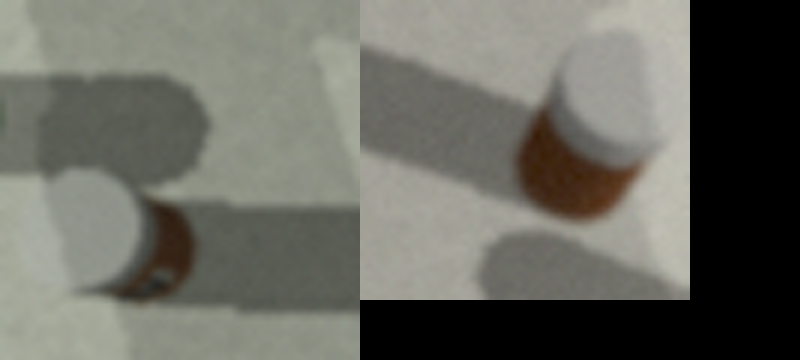

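The short jar has been knocked. Its lid is now at (118.7,223.3) in the top view and (391.7,214) in the scene view, with the label at about (130.8,232.2) in the top view.

Run:
```python
from h import *
t=cam("top"); s=cam("scene")
a=ray(t,118.7,223.3,.095); print(a, ray(s,391.7,214.2,.095)); b=ray(t,130.8,232.2,.036); v=b-a; print(b,np.degrees(np.arctan2(v[1],v[0])),np.hypot(*v[:2]))
go(.41,.36,.3,170)
```

```text
[0.43867533 0.42890441 0.095     ] [0.44237199 0.42598815 0.095     ]
[0.41749914 0.41333274 0.036     ] -143.67152787061482 0.026285125100240087
at [ 0.6055 -0.0029  0.2838] yaw 90.0 shift [ 4.535 -2.448 -0.195] turn [-0.003 -0.004 -2.668] q6 -0.2
```

```bash
python3 -m inch '[[0.2,-0.09,-0.05,0,0,0,1],[0.39,-0.177,-0.05,0,0,0,1],[0.39,-0.177,-0.05,0,0,0,1],[0.39,-0.177,0,0,0,0,1],[0.39,-0.177,0,0,0,0,1],[0.39,-0.177,0,0,0,0,1],[0.39,-0.177,0,0,0,0,1],[0.39,-0.177,0,0,0,0,1],[0.39,-0.177,0,0,0,0,1],[0.39,-0.177,0,0,0,0,1],[0.39,-0.177,0,0,0,0,1],[0.39,-0.177,0,0,0,0,1]]'; python3 -m inch '[[0,0,0,0,0,-0.267,1],[0,0,0,0,0,-0.267,1],[0,0,0,0,0,-0.267,1],[0,0,0,0,0,-0.267,1],[0,0,0,0,0,-0.267,1],[0,0,0,0,0,-0.267,1],[0,0,0,0,0,-0.267,1],[0,0,0,0,0,-0.267,1],[0,0,0,0,0,-0.267,1],[0,0,0,0,0,-0.267,1],[0,0,0,0,0,0,1],[0,0,0,0,0,0,1]]'
python3 - <<'E'
from h import *
go(.4405,.4275,.089,125)
c=cam("wrist"); save(c,"w6.png"); np.savez("w6.npz",K=c[1],R=c[2],o=c[3])
cv2.imwrite("pics/w6b.png",cv2.resize(cv2.imread("pics/w6.png"),(800,600),interpolation=cv2.INTER_CUBIC))
E
```

```text
time: 28.15
tool_pos: [0.4413, 0.3579, 0.2964]
orientation: [-0.0, 0.707, 0.707, -0.001]
ft_force: [0.6, 0.1, 0.1]
opening: 0.0882
gripper_force: 0.0
time: 29.35
tool_pos: [0.4427, 0.3566, 0.2967]
orientation: [-0.001, 0.088, 0.996, -0.0]
ft_force: [-0.1, -0.3, 0.1]
opening: 0.0878
gripper_force: 0.0
at [0.4427 0.3566 0.2967] yaw 169.9 shift [0.18  0.87  2.596] turn [-0.002 -0.002  1.495] q6 -0.92
```

View pics/w6b.png

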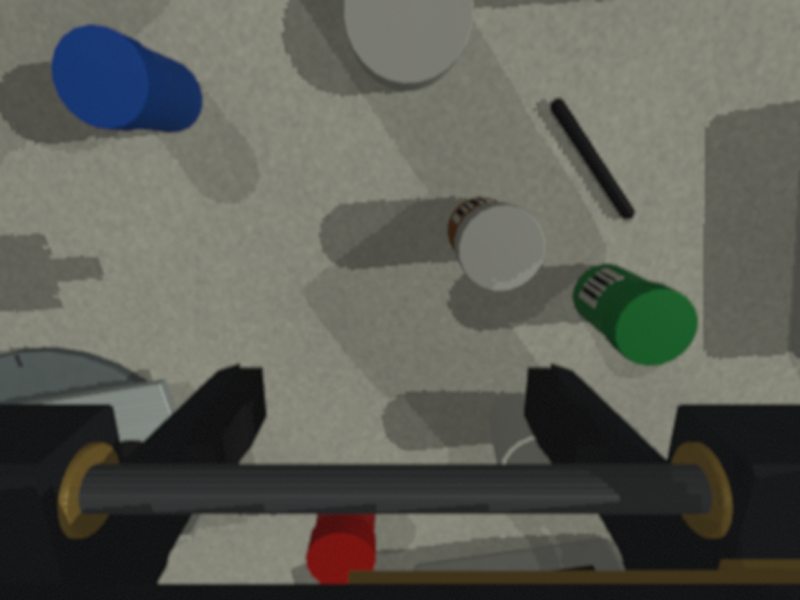

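The short jar's lid is at (501,247), with its label visible around (472,212). The green decoy's top is at (655,325).

Run:
```python
from h import *
d=np.load("w6.npz"); c=(None,d["K"],d["R"],d["o"]); s=1/1.5625
a=ray(c,501*s,247*s,.095)
for z,u,v in((.036,468,215),(.052,473,208)):
    b=ray(c,u*s,v*s,z); w=b-a; print(a.round(4),b.round(4),np.degrees(np.arctan2(w[1],w[0])).round(1),np.hypot(*w[:2]).round(4))
print("green",ray(c,655*s,325*s,.095).round(4))
```

```text
[0.4374 0.4311 0.095 ] [0.4205 0.4195 0.036 ] -145.5 0.0205
[0.4374 0.4311 0.095 ] [0.4137 0.4218 0.052 ] -158.6 0.0255
green [0.5127 0.533  0.095 ]
```

Run:
```python
from h import *
d=np.load("w6.npz"); c=(None,d["K"],d["R"],d["o"])
im=cv2.imread("pics/w6.png")[115:195,275:355]; im=cv2.resize(im,(640,600),interpolation=cv2.INTER_CUBIC)
A=np.array([.4385,.4295])
for th,col in((-140,(0,255,0)),(-150,(0,255,255)),(-160,(255,0,255))):
    for e in(-35,35):
        P=[proj(c,[*(A+.0282*np.array([np.cos(np.radians(th+e)),np.sin(np.radians(th+e))])),z]) for z in(.02,.052)]
        q=[(int((p[0]-275)*8),int((p[1]-115)*7.5)) for p in P]; cv2.line(im,q[0],q[1],col,1)
cv2.imwrite("pics/lab.png",im)
```

```text
(no output)
```

View pics/lab.png

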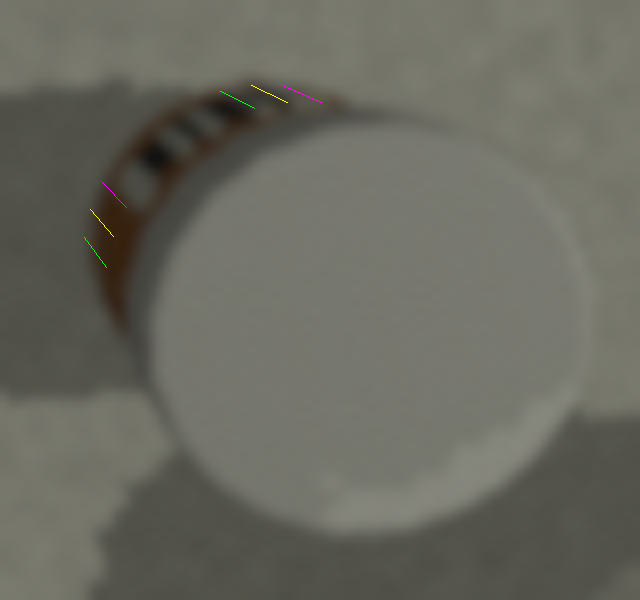

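The label spans about (125,185) to (320,98) in the crop, which matches a direction of about -161°. I'll grasp at yaw 109°.

```bash
python3 -m inch '[[0.07,0.3,0,0,0,0,1],[0.07,0.3,0,0,0,0,1],[0.07,0.29,0,0,0,0,1],[0,0,0.25,0,0,0.252,1],[0,0,0.25,0,0,0.252,1],[0,0,0.25,0,0,0.252,1],[0,0,0.25,0,0,0.252,1],[0,0,0.25,0,0,0.252,1],[0,0,0,0,0,0.252,1],[0,0,0,0,0,0.252,1],[0,0,0,0,0,0.252,1],[0,0,0,0,0,0,1],[0,0,0,0,0,0,1]]'
python3 - <<'E'
from h import *
go(.4385,.4295,.089,109.5)
c=cam("wrist"); g=cv2.cvtColor(c[0],cv2.COLOR_RGB2HSV)
m=((g[...,1]<45)&(g[...,2]>0)).astype(np.uint8)
gr=cv2.GaussianBlur(cv2.cvtColor(c[0],cv2.COLOR_RGB2GRAY),(5,5),1.5)
p=proj(c,[.4385,.4295,.095]); r=306*.03/np.linalg.norm(c[3]-[.4385,.4295,.095]); print(p,r)
h=cv2.HoughCircles(gr[:250],cv2.HOUGH_GRADIENT,1.5,30,param1=80,param2=18,minRadius=int(r*.85),maxRadius=int(r*1.2)); 
if h is not None:
  for q in h[0][:4]: print(q, ray(c,q[0],q[1],.095).round(4))
save(c,"w7.png")
E
```

```text
time: 30.7
tool_pos: [0.4392, 0.4294, 0.1972]
orientation: [-0.0, 0.576, 0.818, -0.0]
ft_force: [-0.1, 0.2, 0.9]
opening: 0.0881
gripper_force: 0.0
at [0.4392 0.4294 0.1972] yaw 109.7 shift [ 0.005 -0.007  1.353] turn [-0.     0.     0.007] q6 0.24
[253.06172987 204.00137345] 39.010023193791646
[404.25  99.75  45.15] [0.5114 0.5369 0.095 ]
[ 78.75 165.75  41.7 ] [0.3071 0.4142 0.095 ]
[254.25 197.25  38.55] [0.4375 0.4349 0.095 ]
[ 87.75 197.25  35.1 ] [0.318  0.3921 0.095 ]
```

```bash
python3 -m inch '[[0.03,0,0.3,0,0,0,1],[0,0,0.4,0,0,0,1],[0,0,0.3,0,0,0,1],[0,0,0.25,0,0,0,1],[0,0,0.1,0,0,0,1],[0,0,0,0,0,0,1],[0,0,0,0,0,0,-1],[0,0,0,0,0,0,-1],[0,0,0,0,0,0,-1],[0,0,0,0,0,0,-1],[0,0,0,0,0,0,-1],[0,0,0,0,0,0,-1],[0,0,0,0,0,0,-1],[0,0,0,0,0,0,-1]]';python3 -m inch '[[0,0,-0.2,0,0,0,-1],[0,0,-0.4,0,0,0,-1],[0,0,-0.4,0,0,0,-1],[0,0,-0.4,0,0,0,-1],[0,0,-0.4,0,0,0,-1],[0,0,0,0,0,0,-1]]'
python3 - <<'E'
from h import *
go(.605,.0815,.23,90)
E
```

```text
time: 32.15
tool_pos: [0.4392, 0.432, 0.0903]
orientation: [0.0, 0.577, 0.817, 0.001]
ft_force: [0.1, -1.1, 5.2]
opening: 0.0596
gripper_force: 30.0
time: 32.75
tool_pos: [0.4403, 0.433, 0.239]
orientation: [0.002, 0.577, 0.817, 0.004]
ft_force: [0.4, 1.2, -1.9]
opening: 0.0591
gripper_force: 30.0
at [0.4403 0.433  0.239 ] yaw 109.6 shift [-4.829  0.466  0.106] turn [ 0.015 -0.007  0.653] q6 0.24
```

```bash
python3 -m inch '[[-0.2,0.02,0,0,0,0,-1],[-0.4,0.039,0,0,0,0,-1],[-0.4,0.039,0,0,0,0,-1],[-0.4,0.039,0,0,0,0,-1],[-0.4,0.039,0,0,0,0,-1],[-0.4,0.039,0,0,0,0,-1],[-0.4,0.039,0,0,0,0,-1],[-0.4,0.039,0,0,0,0,-1],[-0.4,0.039,0,0,0,0,-1],[-0.4,0.039,0,0,0,0,-1],[-0.4,0.039,0,0,0,0,-1],[-0.4,0.039,0,0,0,0,-1],[-0.23,0.02,0,0,0,0,-1],[0,0,0,0,0,0.22,-1],[0,0,0,0,0,0.22,-1],[0,0,0,0,0,0.215,-1],[0,0,0,0,0,0,-1],[0,0,0,0,0,0,-1],[0,0,0,0,0,0,-1]]'
python3 - <<'E'
from h import *
go(.605,.0815,.1255,90)
E
```

```text
time: 34.65
tool_pos: [0.6029, 0.0801, 0.2326]
orientation: [-0.0, 0.707, 0.707, -0.0]
ft_force: [0.3, -0.2, -2.7]
opening: 0.0594
gripper_force: 30.0
at [0.6029 0.0801 0.2326] yaw 90.1 shift [0.017 0.028 1.339] turn [-0.002 -0.     0.002] q6 -0.06
```

```bash
python3 -m inch '[[0.017,0.028,0.3,0,0,0,-1],[0,0,0.4,0,0,0,-1],[0,0,0.3,0,0,0,-1],[0,0,0.2,0,0,0,-1],[0,0,0.1,0,0,0,-1],[0,0,0.03,0,0,0,-1],[0,0,0.01,0,0,0,-1],[0,0,0,0,0,0,-1],[0,0,0,0,0,0,-1],[0,0,0,0,0,0,-1]]'; python3 -m inch '[[0,0,0,0,0,0,0.4],[0,0,0,0,0,0,0.6],[0,0,0,0,0,0,0.8],[0,0,0,0,0,0,0.8],[0,0,0,0,0,0,0.8],[0,0,-0.3,0,0,0,0.9],[0,0,-0.4,0,0,0,1],[0,0,-0.4,0,0,0,1],[0,0,-0.4,0,0,0,1],[0,0,-0.2,0,0,0,1]]'
python3 - <<'E'
from h import *
go(.48,0,.27,180)
t=cam("top"); im=t[0].astype(int); save(t,"top2.png")
m=np.zeros(im.shape[:2],np.uint8)
# cradle dark
m[150:235,335:395]=(im.max(2)<45)[150:235,335:395]; ys,xs=np.nonzero(m)
r=cv2.minAreaRect(np.c_[xs,ys].astype(np.float32)); b=cv2.boxPoints(r); print([ray(t,*q,.04).round(4).tolist() for q in b])
a=cv2.resize(cv2.imread("pics/top2.png")[125:225,205:305],(600,600),interpolation=cv2.INTER_CUBIC); cv2.imwrite("pics/c3.png",a)
E
```

```text
time: 35.65
tool_pos: [0.606, 0.0814, 0.127]
orientation: [0.001, 0.708, 0.707, 0.0]
ft_force: [-0.2, 0.0, -2.6]
opening: 0.0592
gripper_force: 30.0
time: 36.65
tool_pos: [0.6068, 0.0814, 0.2656]
orientation: [0.002, 0.708, 0.707, 0.002]
ft_force: [-0.2, -1.2, 1.0]
opening: 0.0876
gripper_force: 0.0
at [0.6068 0.0814 0.2656] yaw 89.9 shift [-1.02  -1.583 -0.063] turn [ 0.007  0.007 -3.002] q6 -0.06
[[0.4044, -0.2429, 0.04], [0.5617, -0.2866, 0.04], [0.5447, -0.3606, 0.04], [0.3882, -0.3149, 0.04]]
```

```bash
python3 -m inch '[[-0.21,-0.304,-0.05,0,0,0,1],[-0.21,-0.304,-0.05,0,0,0,1],[-0.21,-0.304,-0.05,0,0,0,1],[-0.21,-0.304,-0.05,0,0,0,1],[-0.21,-0.304,0,0,0,0,1],[0,0,0,0,0,-0.273,1],[0,0,0,0,0,-0.273,1],[0,0,0,0,0,-0.273,1],[0,0,0,0,0,-0.273,1],[0,0,0,0,0,-0.273,1],[0,0,0,0,0,-0.273,1],[0,0,0,0,0,-0.273,1],[0,0,0,0,0,-0.273,1],[0,0,0,0,0,-0.273,1],[0,0,0,0,0,-0.273,1],[0,0,0,0,0,-0.273,1],[0,0,0,0,0,0,1],[0,0,0,0,0,0,1]]'
python3 - <<'E'
from h import *
c=cam("wrist"); save(c,"w8.png"); np.savez("w8.npz",K=c[1],R=c[2],o=c[3]); go(.485,-.003,.28,180)
im=cv2.imread("pics/w8.png")[100:340,90:410]; im=cv2.resize(im,(800,600),interpolation=cv2.INTER_CUBIC)
for y,zc,zl,rc in((-.0885,.115,.04,.019),(-.0035,.135,.052,.018),(.0815,.095,.036,.03)):
    P=np.array([[.605-.0282,y+.017*s*(1 if rc==.019 else 28*np.sin(34/56)/17),.034+zl+.016*k] for s,k in((-1,-1),(1,-1),(1,1),(-1,1))])
    if rc!=.019: P[:,0]=.605-.028*np.cos(34/56)
    q=np.array([(proj(c,p)-[90,100])*2.5 for p in P]).astype(int); cv2.polylines(im,[q],True,(0,255,0),1)
    q=np.array([(proj(c,[.605+rc*np.cos(t),y+rc*np.sin(t),.034+zc])-[90,100])*2.5 for t in np.linspace(0,6.28,40)]).astype(int); cv2.polylines(im,[q],True,(255,0,255),1)
cv2.imwrite("pics/w8b.png",im)
E
```

```text
time: 38.5
tool_pos: [0.4835, -0.0023, 0.2771]
orientation: [-0.001, 0.002, 1.0, 0.0]
ft_force: [1.0, -0.2, -0.7]
opening: 0.088
gripper_force: 0.0
at [ 0.4835 -0.0023  0.2773] yaw 179.8 shift [-0.018 -0.008 -0.033] turn [ 0.001 -0.002 -0.006] q6 -1.82
```

View pics/w8b.png

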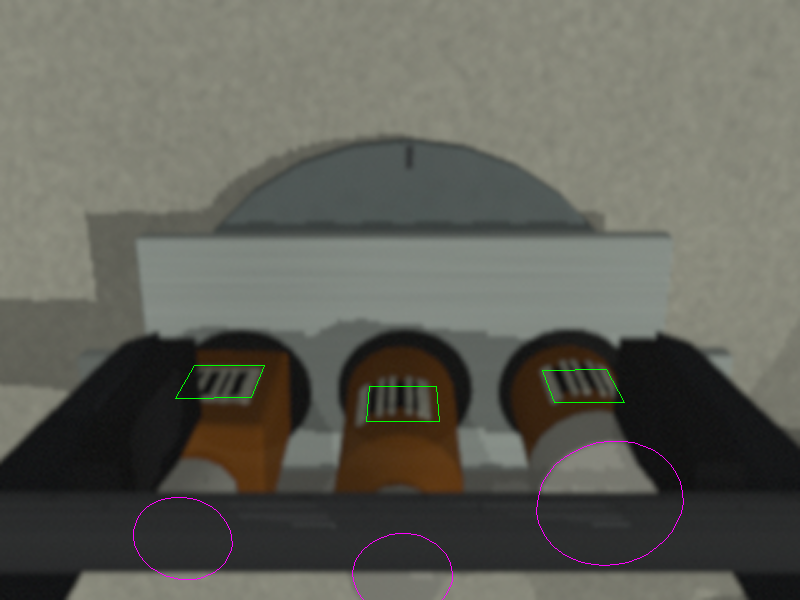

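The view shows all three jars on their pads. Their labels face the robot at about (225,382), (395,400) and (583,385), close to the ideal outlines. The tall jar is turned about 4° towards the right. Next is the scanner.

```bash
python3 -m inch '[[0.067,-0.2,0,0,0,0,1],[0.067,-0.38,0,0,0,0,1],[0.067,-0.38,0,0,0,0,1],[0.067,-0.38,0,0,0,0,1],[0.067,-0.38,0,0,0,0,1],[0.067,-0.38,0.1,0,0,0,1],[0.067,-0.38,0.2,0,0,0,1],[0.067,-0.38,0.2,0,0,0,1],[0.067,-0.38,0.2,0,0,0,1],[0.067,-0.36,0,0,0,0,1],[0,0,0,0,0,0,1],[0,0,0,0,0,0,1]]'
python3 - <<'E'
from h import *
c=cam("wrist"); save(c,"w9.png"); np.savez("w9.npz",K=c[1],R=c[2],o=c[3]); go(.475,-.301,.2,164)
im=cv2.imread("pics/w9.png")
H=np.zeros((600,800,3),np.uint8); H[:384,:512]=im
H[384:600,:288]=cv2.resize(cv2.imread("pics/top0.png")[165:225,335:395],(288,216),interpolation=cv2.INTER_CUBIC)
H[384:600,300:588]=cv2.resize(cv2.imread("pics/scene0.png")[145:205,115:185],(288,216),interpolation=cv2.INTER_CUBIC)
H[0:280,520:800]=cv2.resize(im[100:240,185:325],(280,280),interpolation=cv2.INTER_CUBIC)
cv2.imwrite("pics/w9b.png",H)
E
```

```text
time: 39.75
tool_pos: [0.4301, -0.2905, 0.2217]
orientation: [-0.0, 0.001, 1.0, 0.0]
ft_force: [0.1, 0.2, -0.4]
opening: 0.088
gripper_force: 0.0
at [ 0.4303 -0.2899  0.222 ] yaw 179.9 shift [-0.559 -0.138  0.274] turn [ 0.001 -0.     0.531] q6 -2.39
```

View pics/w9b.png

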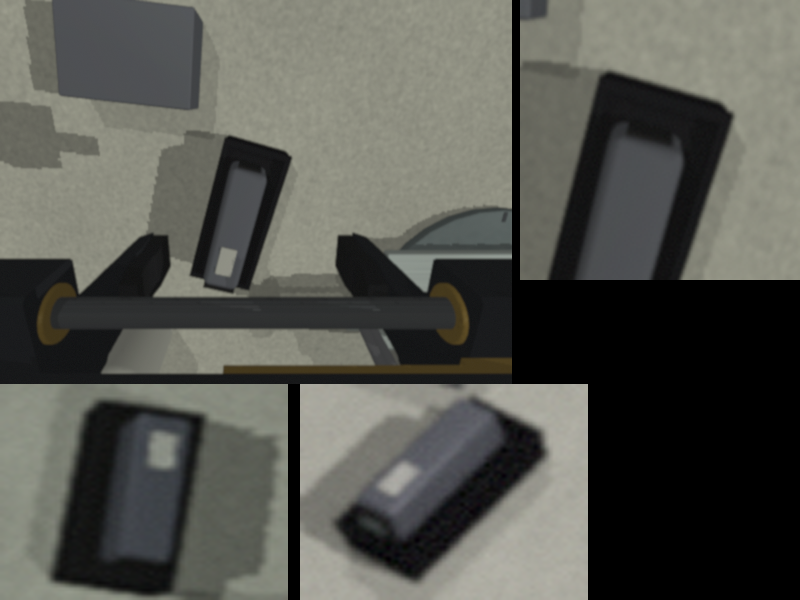

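The scanner lies along the cradle, with the white patch at its far (+x) end, and dark faces show at both ends. I'm out of views, so I'll compare the two end faces numerically.

Run:
```python
from h import *
a=cv2.imread("pics/scene0.png")[:,:,::-1]; print("scene +x end (center cols 124-142, rows 176-192)")
for r in range(176,193): print(r,' '.join('%02x%02x%02x'%tuple(a[r,k]) for k in range(123,144)))
b=cv2.imread("pics/w9.png")[:,:,::-1]; print("wrist -x end")
for r in range(154,182,2): print(r,' '.join('%02x%02x%02x'%tuple(b[r,k]) for k in range(228,276,3)))
```

```text
scene +x end (center cols 124-142, rows 176-192)
176 76786f 7b7a72 73726d 75746c 726f6b 666561 535657 4f5256 55585e 56575f 5c5d64 56585f 5d5d64 616267 68696d 6b6a6f 67676f 696973 64666d 5a5b64 51535a
177 76766f 787771 777970 72726a 63635d 565854 45454a 494a51 4b4b54 52545c 585860 585962 5a5a61 575a60 5a5c64 616169 6a6a73 666970 5e5f64 4e5056 494c51
178 75756d 74726c 72746b 64635e 4d4c48 393637 313535 3c3e42 414146 4a4a52 505057 55565d 56575e 5d5d65 62626a 66666f 686970 616068 504f56 4d4e53 474a50
179 717069 71716a 696761 585750 32302e 1d1e1f 1c191f 252527 303134 3b3b3f 414249 4c4f55 55565d 5b5d63 66656b 686770 606068 515259 4b4c55 484a51 49494f
180 726f69 686962 53534e 393a38 1f1c1b 151315 1c191d 211e21 21201e 29282c 2e3133 3e4045 46444b 57575f 62626b 5f5f68 57565d 4d4f55 4b4d52 484850 494950
181 6d6c64 5a5a53 383737 1d1e1f 161717 131615 212020 212221 232424 1a1a1a 262727 2c2b2f 38393d 43484c 505157 525259 4c4c53 4b4d54 494951 474850 48494f
182 585753 3e3f3c 222021 120d13 0b0c09 161517 242824 2d3132 303231 2b2d2c 202423 232224 2a292a 313035 3e3f46 494950 494c4f 4a4c51 494a50 4b4b51 4
[... 2452 characters left out ...]
1414
170 1b1b1d 373739 424347 45484a 404245 3b3c3e 343437 2c2c2d 232424 1d1e1d 1a1a1a 292a2b 303233 161719 151717 151515
172 232424 3a3c3e 47494c 4c4e51 4a4d4f 47494c 434547 3e4042 383a3c 323234 272729 2d2e2f 363738 1a181a 161716 131415
174 28292b 3e3f41 494b4e 4c4e51 4c4e51 4c4e51 4b4d50 484a4d 454749 414244 3c3e3f 393a3c 36383a 161717 161716 151415
176 2e3031 404244 4b4d50 4d4f52 4d4f52 4d4f52 4e5052 4d4e51 4b4d50 494a4e 46484a 444648 3f4042 161515 151514 151615
178 323435 424346 4c4e51 4d4e52 4d4f51 4d5053 4d4f52 4e5053 4d5052 4c4e51 4b4d50 4a4c4f 4b4c4f 1a1a1b 151515 121215
180 36383a 444548 4d4f52 4e4f53 4d4f52 4e5053 4d5053 4e5053 4e5053 4e5054 4e4f52 4d4f52 4d4f52 1d1e1f 151516 131413
```

```bash
python3 -m inch '[[0.33,0.06,0,0,0,0,1],[0.33,0.06,0,0,0,0,1],[0.33,0.06,0,0,0,0,1],[0,0,0,0,-0.267,0,1],[0,0,0,0,-0.267,0,1],[0,0,0,0,-0.267,0,1],[0,0,0,0,-0.267,0,1],[0,0,0,0,-0.267,0,1],[0,0,0,0,0,0,1],[0,0,0,0,0,0,1]]'
python3 - <<'E'
from h import *
c=cam("wrist"); save(c,"w10.png"); print(c[3],c[2][:,2])
C=np.array([.4748,-.3013]); u=np.array([np.cos(np.radians(-16)),np.sin(np.radians(-16))]); n=np.array([-u[1],u[0]])
P=lambda a,b,z: proj(c,[*(C+u*a+n*b),z])
print([P(-.066,b,z).round(0).tolist() for b,z in((-.018,.074),(.018,.074),(.018,.03),(-.018,.03))])
x0,y0=np.min([P(-.066,b,z) for b in(-.022,.022) for z in(.03,.082)],0).astype(int); x1,y1=np.max([P(-.066,b,z) for b in(-.022,.022) for z in(.03,.082)],0).astype(int)
for r in range(y0,y1+3,2): print(r,' '.join('%02x%02x%02x'%tuple(c[0][r,k]) for k in range(x0,x1,max(1,(x1-x0)//16))))
E
```

```text
time: 40.8
tool_pos: [0.3724, -0.2615, 0.2433]
orientation: [0.324, 0.014, 0.946, -0.002]
ft_force: [0.6, -0.3, 0.7]
opening: 0.0879
gripper_force: 0.0
[ 0.23675793 -0.25777766  0.29134171] [ 0.81819703 -0.01889762 -0.57462727]
[[207.0, 102.0], [247.0, 110.0], [248.0, 80.0], [211.0, 72.0]]
70 181a1a 1b1b1b 191a1b 1a1b1c 1a1a1c 1b1a1a 1b1b1c 1a1a1b 1a1a1b 1a1a1b 151717 161819 171718 131516 141215 141617 131515
72 1b1b1c 1a1a1b 1a1b1c 1a191b 1a1a1b 191a1b 1b1b1c 1b1b1c 1c1c1d 1b1c1d 191a1b 19191c 19191b 181819 171719 161617 161517
74 171718 171819 191a1a 1a191b 1a1b1b 1a1b1c 1a1b1c 191a1a 19191b 19191b 1a1a1c 191a1b 1c1b1d 1a1b1b 19191a 191a1b 19191a
76 141515 141314 161617 171618 18191a 18191a 1b1c1e 1a1a1c 1b1b1c 191a1b 1a1b1b 1a1a1b 1c1c1d 1a1a1c 181a1b 1a181a 1a191a
78 161718 191919 1a1a1b 151515 151414 161616 181919 191919 191a1a 1b1b1c 1a1a1c 1a1a1b 19191b 18191a 1a1b1b 191a1b 1a191b
80 1a1b1b 303133 2c2e2f 161616 161716 141615 131415 171818 191919 19191b 1a1b1c 1a1c1c 1a1b1c 1b1b1b 181819 151516 191819
82 2a2c2d 3a3c3e 303132 1a1b1a 191a19 1a1818 161615 171717 131415 181819 1819
[... 1550 characters left out ...]
a 525457 4f5153 4c4d50 494b4e 484a4c 47494b 47494c 1b1a1c 121213 121313 131314 1b1b1a
110 4c4e51 55575a 56585b 575a5d 585a5d 57595c 55575b 54565a 525557 4d4f52 4f5255 4c4e51 1a1a1b 141514 141414 121212 1a1b1c
112 4c4e51 525558 535659 535659 56585b 56585c 57595c 56595c 55575b 54565a 55575b 515356 181919 131413 131212 131313 19191b
114 4d4f52 525457 525558 525557 535559 545659 55575a 55575b 55575b 54565a 56585b 4f5155 161717 131314 131313 18181a 19191a
116 4e5053 525558 515457 515557 535558 525557 535659 545659 54565a 54565a 55575b 494b4e 111212 121113 131414 1a1a1b 202020
118 505154 515456 525557 515557 535558 535558 535559 535559 54565a 545659 55585b 414245 131313 101212 101211 171617 292928
```

The rear end is a plain black plate. The far (+x) end has a bezel with greenish glass, so the window looks along about -16°. Now I'll measure the scanner body's axis.

Run:
```python
from h import *
def body(img,c,box,lo,hi,z,tag):
    x0,y0,x1,y1=box; g=img.astype(int).mean(2); m=np.zeros(g.shape,np.uint8); m[y0:y1,x0:x1]=((g>lo)&(g<hi))[y0:y1,x0:x1]
    m=cv2.morphologyEx(m,cv2.MORPH_OPEN,np.ones((3,3))); k,l,s,ce=cv2.connectedComponentsWithStats(m); 
    i=1+np.argmax(s[1:,4]); ys,xs=np.nonzero(l==i); P=np.array([ray(c,u,v,z)[:2] for u,v in zip(xs,ys)])
    r=cv2.minAreaRect((P*1000).astype(np.float32)); print(tag,s[i],np.round(r[0],1),np.round(r[1],1),round(r[2],1))
d=np.load("w9.npz"); c=(None,d["K"],d["R"],d["o"])
img=cv2.imread("pics/w9.png")
for lo,hi in((58,110),(68,90)): body(img,c,(195,160,285,292),lo,hi,.074,"w9")
t=cam("top"); body(t[0],t,(345,165,385,222),58,110,.074,"top")
# dark cradle rect in w9
g=img.mean(2); m=np.zeros(g.shape,np.uint8); m[130:240,185:300]=(g<40)[130:240,185:300]; ys,xs=np.nonzero(m)
r=cv2.minAreaRect(np.c_[xs,ys].astype(np.float32)); print(r)
for v in(200,220): 
    row=np.nonzero(g[v,180:300]<40)[0]+180; b=row[0],row[-1]; print(v,[ray(c,u,v,.04)[:2].round(4).tolist() for u in b]); 
    q=np.nonzero((g[v,180:300]>58)&(g[v,180:300]<100))[0]+180; q=q[(q>b[0])&(q<b[1])]; print([ray(c,u,v,.07)[:2].round(4).tolist() for u in(q[0],q[-1])])
go(.45,-.29,.26,164)
```

```text
w9 [ 204  169   62  123 3702] [ 474.4 -308.5] [ 41.7 125.7] 79.8
w9 [ 207  170   59  118 3214] [ 473.4 -307.2] [ 30.9 119.7] 75.1
top [371 176  14  46 484] [ 453.7 -344. ] [ 37.5 141.5] 74.0
((243.9528350830078, 195.9150848388672), (67.71875762939453, 107.00386047363281), 15.945395469665527)
200 [[0.4521, -0.334], [0.4524, -0.2655]]
[[0.4423, -0.3165], [0.4424, -0.2829]]
220 [[0.4744, -0.3403], [0.4747, -0.2714]]
[[0.4624, -0.3219], [0.4625, -0.2876]]
at [ 0.3727 -0.2617  0.2432] yaw 178.1 shift [-0.902 -0.325  0.43 ] turn [0.171 1.251 0.459] q6 -3.12
```

```bash
python3 -m inch '[[0,0,0,0.034,0.25,0.092,1],[0,0,0,0.034,0.25,0.092,1],[0,0,0,0.034,0.25,0.092,1],[0,0,0,0.034,0.25,0.092,1],[0,0,0,0.034,0.25,0.092,1],[0,0,0,0,0,0,1],[0,0,0,0,0,0,1]]'
python3 - <<'E'
from h import *
go(.474,-.3065,.1,164.5)
E
```

```text
time: 41.6
tool_pos: [0.3732, -0.2613, 0.2422]
orientation: [0.003, 0.138, 0.99, 0.002]
ft_force: [-0.2, -0.1, -0.1]
opening: 0.0883
gripper_force: 0.0
at [ 0.3732 -0.2613  0.2422] yaw 164.2 shift [-1.358 -0.208  1.783] turn [ 0.009  0.009 -0.011] q6 -2.17
```

```bash
python3 -m inch '[[-0.34,-0.052,0,0.009,0.009,-0.01,1],[-0.34,-0.052,0,0,0,0,1],[-0.34,-0.052,0,0,0,0,1],[-0.34,-0.052,0,0,0,0,1],[0,0,0.4,0,0,0,1],[0,0,0.4,0,0,0,1],[0,0,0.4,0,0,0,1],[0,0,0.4,0,0,0,1],[0,0,0.18,0,0,0,1],[0,0,0,0,0,0,1],[0,0,0,0,0,0,1]]'
python3 - <<'E'
from h import *
go(.474,-.3065,.071,164.5)
c=cam("wrist"); save(c,"w11.png"); g=c[0].astype(int).mean(2)
u=np.array([np.cos(np.radians(-15.5)),np.sin(np.radians(-15.5))]); n=np.array([-u[1],u[0]]); C=np.array([.474,-.3065])
# profile across at a=-0.03.. on top z .074
for a in(-.05,-.04,-.03):
    v=[]
    for b in np.arange(-.032,.033,.002):
        x,y=proj(c,[*(C+u*a+n*b),.074]); v.append(int(g[int(round(y)),int(round(x))]) if 0<=y<384 and 0<=x<512 else -1)
    print(a,v)
v=[]
for a in np.arange(-.09,-.03,.002):
    x,y=proj(c,[*(C+u*a),.074]); v.append(int(g[int(round(y)),int(round(x))]) if 0<=y<384 and 0<=x<512 else -1)
print(v)
E
```

```text
time: 42.7
tool_pos: [0.4725, -0.3085, 0.1019]
orientation: [0.0, 0.138, 0.99, -0.001]
ft_force: [0.3, -0.1, 0.3]
opening: 0.0881
gripper_force: 0.0
at [ 0.4725 -0.3085  0.1019] yaw 164.2 shift [-0.01   0.03   0.386] turn [-0.003  0.002 -0.01 ] q6 -2.08
-0.05 [117, 119, 108, 23, 23, 20, 48, 72, 86, 93, 93, 95, 95, 95, 95, 95, 95, 95, 96, 96, 97, 97, 95, 83, 23, 23, 23, 26, 27, 29, 44, 144, 139]
-0.04 [118, 117, 68, 21, 23, 22, 45, 72, 85, 93, 94, 94, 94, 94, 95, 94, 95, 95, 95, 96, 96, 96, 95, 80, 22, 21, 20, 19, 28, 27, 54, 149, 152]
-0.03 [120, 120, 69, 23, 22, 20, 29, 68, 82, 93, 93, 94, 93, 94, 94, 95, 94, 96, 95, 96, 96, 96, 96, 89, 21, 22, 22, 21, 26, 29, 66, 154, 149]
[159, 166, 170, 168, 167, 166, 42, 31, 28, 26, 31, 31, 28, 27, 37, 79, 90, 94, 94, 95, 95, 95, 94, 95, 94, 95, 94, 95, 95, 95]
```

```bash
python3 -m inch '[[-0.04,0,0.2,0,0,0,1],[0,0,0.13,0,0,0,1],[0,0,0.05,0,0,0,1],[0,0,0,0,0,0,-1],[0,0,0,0,0,0,-1],[0,0,0,0,0,0,-1],[0,0,0,0,0,0,-1],[0,0,0,0,0,0,-1],[0,0,0,0,0,0,-1],[0,0,0,0,0,0,-1],[0,0,0,0,0,0,-1],[0,0,0,0,0,0,-1],[0,0,0,0,0,0,-1]]'
python3 - <<'E'
from h import *
go(.474,-.3065,.071,164.5)
E
python3 -m inch '[[0,0,-0.1,0,0,0,-1],[0,0,-0.3,0,0,0,-1],[0,0,-0.4,0,0,0,-1],[0,0,-0.4,0,0,0,-1],[0,0,-0.4,0,0,0,-1],[0,0,0,0,0,0,-1],[0,0,0,0,0,0,-1]]'
python3 - <<'E'
from h import *
go(.43,-.0065,.2,180); s=arm.observe(); print(s["opening"],s["moment"])
c=cam("wrist"); save(c,"w12.png"); g=c[0].astype(int).mean(2); p,R=pose()
# rear top edge in tool frame: scanner top plane = TCP - ... ; profile along tool x and across tool y on plane 3mm above TCP (tool z=-.003)
P=lambda a,b: proj(c,p+R@np.array([a,b,-.003]))
f=lambda q: int(g[int(round(q[1])),int(round(q[0]))]) if 0<=q[1]<384 and 0<=q[0]<512 else -1
print([f(P(a,0)) for a in np.arange(.03,.09,.002)])
for a in(.035,.045,.055): print([f(P(a,b)) for b in np.arange(-.03,.031,.002)])
E
```

```text
time: 44.05
tool_pos: [0.4754, -0.3087, 0.0704]
orientation: [-0.0, 0.137, 0.991, -0.001]
ft_force: [-0.3, 0.5, 2.1]
opening: 0.0362
gripper_force: 29.9
at [ 0.4754 -0.3087  0.0704] yaw 164.2 shift [ 0.025  0.022 -0.008] turn [-0.003 -0.001 -0.01 ] q6 -2.08
time: 44.75
tool_pos: [0.4756, -0.3085, 0.1986]
orientation: [0.0, 0.137, 0.991, -0.001]
ft_force: [0.2, -0.2, -2.6]
opening: 0.0357
gripper_force: 29.9
at [ 0.4756 -0.3085  0.1986] yaw 164.2 shift [ 1.576  3.477 -0.025] turn [-0.004  0.    -0.527] q6 -2.08
0.03567067143351435 [-0.02070621  0.05693158  0.00904796]
[89, 89, 90, 90, 89, 90, 89, 90, 90, 90, 90, 89, 91, 90, 88, 82, 63, 32, 23, 29, 29, 28, 27, 25, 69, 157, 157, 153, 151, 163]
[157, 112, 113, 112, 111, 113, 93, 68, 80, 88, 88, 89, 90, 89, 89, 89, 90, 90, 89, 91, 91, 92, 91, 85, 137, 140, 146, 140, 142, 141, 145]
[150, 111, 111, 112, 114, 114, 84, 69, 82, 89, 89, 89, 89, 89, 89, 90, 90, 91, 91, 91, 92, 92, 90, 87, 144, 140, 158, 156, 156, 156, 157]
[151, 109, 113, 112, 110, 115, 75, 70, 82, 88, 89, 89, 90, 89, 89, 90, 90, 91, 91, 91, 91, 91, 90, 90, 134, 143, 155, 158, 154, 155, 154]
```

Run:
```python
from h import *
go(.40,-.0144,.2,184)
```

```text
at [ 0.475  -0.308   0.1972] yaw 164.2 shift [ 1.901  3.276 -0.033] turn [-0.    -0.004 -0.66 ] q6 -2.08
```

```bash
python3 -m inch '[[0.1,0.17,0,0,0,0,-1],[0.2,0.345,0,0,0,0,-1],[0.2,0.345,0,0,0,0,-1],[0.2,0.345,0,0,0,0,-1],[0.2,0.345,0,0,0,0,-1],[0.2,0.345,0,0,0,0,-1],[0.2,0.345,0,0,0,0,-1],[0.2,0.345,0,0,0,0,-1],[0.2,0.345,0,0,0,0,-1],[0.2,0.345,0,0,0,0,-1],[0,0,0,0,0,-0.22,-1],[0,0,0,0,0,-0.22,-1],[0,0,0,0,0,-0.22,-1],[0,0,0.4,0,0,0,-1],[0,0,0.4,0,0,0,-1],[0,0,0.37,0,0,0,-1],[0,0,0,0,0,0,-1],[0,0,0,0,0,0,-1]]'
python3 - <<'E'
from h import *
go(.4513,-.0144,.1044,184)
E
```

```text
time: 46.6
tool_pos: [0.3992, -0.0144, 0.1038]
orientation: [-0.002, -0.035, 0.999, 0.0]
ft_force: [-0.5, 0.5, -2.5]
opening: 0.0358
gripper_force: 29.9
at [ 0.3992 -0.0144  0.1038] yaw -176.0 shift [-0.65  -0.046 -0.01 ] turn [ 0.001 -0.008  0.001] q6 -1.97
```

```bash
python3 -m inch '[[-0.2,-0.016,0,0,0,0,-1],[-0.25,-0.016,0,0,0,0,-1],[-0.15,-0.014,0,0,0,0,-1],[-0.05,0,-0.01,0,0,0,-1],[0,0,0,0,0,0,-1],[0,0,0,0,0,0,-1],[0,0,0,0,0,0,-1],[0,0,0,0,0,0,-1],[0,0,0,0,0,0,-1],[0,0,0,0,0,0,-1],[0,0,0,0,0,0,-1],[0,0,0,0,0,0,-1]]'
python3 - <<'E'
from h import *
go(.4513,-.0144,.1044,184)
c=cam("wrist"); save(c,"w13.png")
t=cam("top"); save(t,"top3.png")
E
python3 -m inch '[[0,0,0,0,0,0,-1],[0,0,0,0,0,0,-1],[0,0,0,0,0,0,-1],[0,0,0,0,0,0,-1],[0,0,0,0,0,0,-1],[0,0,0,0,0,0,-1],[0,0,0,0,0,0,-1],[0,0,0,0,0,0,-1],[0,0,0,0,0,0,-1],[0,0,0,0,0,0,-1],[0,0,0,0,0,0,-1],[0,0,0,0,0,0,-1]]'
```

```text
time: 47.8
tool_pos: [0.4526, -0.0152, 0.1052]
orientation: [-0.0, -0.035, 0.999, -0.001]
ft_force: [-1.0, 0.9, -2.0]
opening: 0.0356
gripper_force: 29.9
at [ 0.4526 -0.0152  0.1052] yaw -176.0 shift [0.016 0.011 0.009] turn [-0.002 -0.002  0.   ] q6 -1.94
time: 49.1
tool_pos: [0.4527, -0.0152, 0.1052]
orientation: [-0.0, -0.035, 0.999, -0.001]
ft_force: [0.6, -0.4, -2.4]
opening: 0.0357
gripper_force: 29.9
```

The tall label has been held for more than two seconds. Next I'll back off and go to the square jar.

```bash
python3 -m inch '[[0.25,0,0,0,0,0.07,-1],[0.35,0,0,0,0,0.063,-1],[0,-0.3,0.05,0,0,0,-1],[0,-0.3,0.05,0,0,0,-1],[0,-0.3,0.05,0,0,0,-1],[0,0,0,0,0,0,-1],[0,0,0,0,0,0,-1]]'
python3 - <<'E'
from h import *
go(.45,-.0881,.0924,180)
E
```

```text
time: 49.8
tool_pos: [0.4046, -0.0897, 0.0933]
orientation: [-0.001, 0.001, 1.0, -0.0]
ft_force: [-0.0, -0.7, -2.3]
opening: 0.0355
gripper_force: 29.9
at [ 0.4046 -0.0897  0.0933] yaw 179.9 shift [-0.568  0.02   0.01 ] turn [-0.001 -0.002 -0.003] q6 -2.07
```

```bash
python3 -m inch '[[-0.2,0.02,0.01,0,0,0,-1],[-0.22,0,0,0,0,0,-1],[-0.1,0,0,0,0,0,-1],[-0.05,0,0,0,0,0,-1],[0,0,0,0,0,0,-1],[0,0,0,0,0,0,-1],[0,0,0,0,0,0,-1],[0,0,0,0,0,0,-1],[0,0,0,0,0,0,-1],[0,0,0,0,0,0,-1],[0,0,0,0,0,0,-1],[0,0,0,0,0,0,-1],[0,0,0,0,0,0,-1],[0,0,0,0,0,0,-1],[0,0,0,0,0,0,-1],[0,0,0,0,0,0,-1],[0,0,0,0,0,0,-1],[0,0,0,0,0,0,-1],[0,0,0,0,0,0,-1],[0,0,0,0,0,0,-1]]'; python3 -m inch '[[0,0,0,0,0,0,-1],[0,0,0,0,0,0,-1],[0,0,0,0,0,0,-1],[0,0,0,0,0,0,-1]]'; python3 -m inch '[[0.25,0,0,0,0,0,-1],[0.35,0,0,0,0,0,-1],[0,0.35,0.01,0,0,0,-1],[0,0.35,0.01,0,0,0,-1],[0,0.35,0.01,0,0,0,-1],[0,0.35,0.01,0,0,0,-1],[0,0.35,0.01,0,0,0,-1],[0,0.35,0,0,0,0,-1],[0,0,0,0,0,0,-1],[0,0,0,0,0,0,-1]]'
python3 - <<'E'
from h import *
go(.451,.0814,.0884,180)
E
```

```text
time: 51.8
tool_pos: [0.4503, -0.0879, 0.0925]
orientation: [-0.0, -0.0, 1.0, -0.001]
ft_force: [0.0, 0.1, -2.8]
opening: 0.0357
gripper_force: 29.9
time: 52.2
tool_pos: [0.4503, -0.088, 0.0925]
orientation: [-0.0, -0.0, 1.0, -0.001]
ft_force: [0.2, -0.7, -2.2]
opening: 0.0357
gripper_force: 29.9
time: 53.2
tool_pos: [0.4023, 0.0803, 0.0883]
orientation: [-0.0, -0.001, 1.0, -0.001]
ft_force: [-0.3, -0.3, -2.3]
opening: 0.0357
gripper_force: 29.9
at [0.4023 0.0803 0.0883] yaw -179.9 shift [-0.609  0.013 -0.001] turn [-0.003 -0.002  0.004] q6 -1.67
```

```bash
python3 -m inch '[[-0.2,0.01,0,0,0,0,-1],[-0.25,0,0,0,0,0,-1],[-0.11,0,0,0,0,0,-1],[-0.05,0,0,0,0,0,-1],[0,0,0,0,0,0,-1],[0,0,0,0,0,0,-1],[0,0,0,0,0,0,-1],[0,0,0,0,0,0,-1],[0,0,0,0,0,0,-1],[0,0,0,0,0,0,-1],[0,0,0,0,0,0,-1],[0,0,0,0,0,0,-1],[0,0,0,0,0,0,-1],[0,0,0,0,0,0,-1],[0,0,0,0,0,0,-1],[0,0,0,0,0,0,-1],[0,0,0,0,0,0,-1],[0,0,0,0,0,0,-1],[0,0,0,0,0,0,-1],[0,0,0,0,0,0,-1]]'; python3 -m inch '[[0,0,0,0,0,0,-1],[0,0,0,0,0,0,-1],[0,0,0,0,0,0,-1],[0,0,0,0,0,0,-1]]'; python3 -m inch '[[0.25,0,0,0,0,0,-1],[0.35,0,0,0,0,0,-1],[0,0,-0.3,0,0,0,-1],[0,0,-0.4,0,0,0,-1],[0,0,-0.4,0,0,0,-1],[0,0,-0.3,0,0,0,-1],[0,0,0,0,0,0,-1]]'
python3 - <<'E'
from h import *
go(.4754,-.3087,.2,164.2); s=arm.observe(); print(s["opening"])
E
```

```text
time: 55.2
tool_pos: [0.4511, 0.0809, 0.0883]
orientation: [-0.0, -0.0, 1.0, -0.001]
ft_force: [1.3, 1.1, -2.7]
opening: 0.0358
gripper_force: 29.9
time: 55.6
tool_pos: [0.4511, 0.0808, 0.0882]
orientation: [-0.0, -0.0, 1.0, -0.001]
ft_force: [0.1, -0.1, -2.2]
opening: 0.0358
gripper_force: 29.9
time: 56.3
tool_pos: [0.4055, 0.0808, 0.2036]
orientation: [0.003, -0.0, 1.0, -0.001]
ft_force: [0.9, -0.9, -1.7]
opening: 0.0354
gripper_force: 29.9
at [0.4055 0.0808 0.2036] yaw -180.0 shift [-0.872 -4.869  0.059] turn [-0.002  0.013  0.527] q6 -1.66
0.03535448000102039
```

```bash
python3 -m inch '[[-0.03,-0.17,0,0,0,0,-1],[-0.063,-0.35,0,0,0,0,-1],[-0.063,-0.35,0,0,0,0,-1],[-0.063,-0.35,0,0,0,0,-1],[-0.063,-0.35,0,0,0,0,-1],[-0.063,-0.35,0,0,0,0,-1],[-0.063,-0.35,0,0,0,0,-1],[-0.063,-0.35,0,0,0,0,-1],[-0.063,-0.35,0,0,0,0,-1],[-0.063,-0.35,0,0,0,0,-1],[-0.063,-0.35,0,0,0,0,-1],[-0.063,-0.35,0,0,0,0,-1],[-0.063,-0.35,0,0,0,0,-1],[-0.063,-0.35,0,0,0,0,-1],[-0.03,-0.15,0,0,0,0,-1],[0,0,0,0,0,0.176,-1],[0,0,0,0,0,0.176,-1],[0,0,0,0,0,0.175,-1],[0,0,0,0,0,0,-1],[0,0,0,0,0,0,-1]]'
python3 - <<'E'
from h import *
go(.4754,-.308,.072,164.2)
E
```

```text
time: 58.3
tool_pos: [0.4733, -0.3078, 0.1997]
orientation: [-0.001, 0.136, 0.991, -0.0]
ft_force: [1.0, 0.7, -0.8]
opening: 0.0359
gripper_force: 29.9
at [ 0.4733 -0.3078  0.1997] yaw 164.4 shift [-0.029  0.006  1.597] turn [-0.001 -0.004  0.005] q6 -2.08
```

```bash
python3 -m inch '[[-0.02,0.006,0.3,0,0,0.005,-1],[0,0,0.4,0,0,0,-1],[0,0,0.4,0,0,0,-1],[0,0,0.25,0,0,0,-1],[0,0,0.15,0,0,0,-1],[0,0,0.07,0,0,0,-1],[0,0,0.02,0,0,0,-1],[0,0,0,0,0,0,-1],[0,0,0,0,0,0,-1],[0,0,0,0,0,0,-1]]'; python3 -m inch '[[0,0,0.01,0,0,0,-1],[0,0,0,0,0,0,-1],[0,0,0,0,0,0,0.1],[0,0,0,0,0,0,0.4],[0,0,0,0,0,0,0.6],[0,0,0,0,0,0,0.8],[0,0,0,0,0,0,0.8],[0,0,-0.2,0,0,0,0.9],[0,0,-0.4,0,0,0,1],[0,0,-0.4,0,0,0,1],[0,0,-0.4,0,0,0,1],[0,0,-0.2,0,0,0,1],[0,0,0,0,0,0,1]]'
python3 - <<'E'
from h import *
go(.605,.1515,.24,90)
t=cam("top"); a=cv2.imread("pics/top0.png")[:,:,::-1].astype(int); d=np.abs(t[0].astype(int)-a).max(2); print("cradle diff",(d[165:225,345:380]>35).sum())
E
```

```text
time: 59.3
tool_pos: [0.4757, -0.3092, 0.0745]
orientation: [0.0, 0.139, 0.99, -0.001]
ft_force: [1.0, -0.3, -1.7]
opening: 0.0357
gripper_force: 29.9
time: 60.6
tool_pos: [0.4766, -0.3098, 0.2038]
orientation: [0.002, 0.139, 0.99, -0.002]
ft_force: [-0.3, -0.3, 0.5]
opening: 0.0879
gripper_force: 0.0
at [ 0.4766 -0.3098  0.2038] yaw 164.1 shift [ 0.038  5.984 -0.478] turn [-1.000e-03  1.300e-02  2.468e+00] q6 -2.08
cradle diff 764
```

Run:
```python
from h import *
c=cam("wrist"); save(c,"w14.png"); g=c[0].astype(int).mean(2)
u=np.array([np.cos(np.radians(-15.8)),np.sin(np.radians(-15.8))]); n=np.array([-u[1],u[0]]); C=np.array([.4754,-.3087])
f=lambda X: (lambda q:int(g[int(round(q[1])),int(round(q[0]))]) if 0<=q[1]<384 and 0<=q[0]<512 else -1)(proj(c,X))
for a in(-.05,-.03,0,.03): print([f([*(C+u*a+n*b),.074]) for b in np.arange(-.032,.033,.002)])
print([f([*(C+u*a),.074]) for a in np.arange(-.09,-.03,.002)])
print(c[3])
```

```text
[104, 104, 50, 21, 19, 16, 21, 39, 64, 74, 81, 82, 83, 83, 83, 83, 84, 83, 83, 83, 84, 84, 84, 83, 69, 26, 18, 21, 20, 19, 26, 25, 50]
[102, 101, 42, 21, 18, 16, 17, 40, 59, 74, 80, 82, 82, 82, 83, 83, 82, 82, 83, 83, 84, 83, 84, 84, 69, 26, 20, 20, 19, 19, 23, 24, 48]
[103, 97, 45, 18, 18, 18, 16, 34, 57, 71, 80, 81, 81, 81, 82, 81, 83, 82, 82, 82, 83, 83, 84, 84, 81, 47, 19, 20, 19, 18, 22, 24, 67]
[104, 97, 51, 19, 18, 18, 17, 29, 53, 65, 75, 77, 87, 135, 141, 142, 142, 142, 142, 142, 131, 81, 82, 83, 85, 47, 20, 18, 17, 20, 23, 25, 82]
[140, 143, 144, 143, 144, 78, 26, 24, 22, 24, 26, 26, 23, 38, 64, 79, 83, 84, 83, 83, 84, 83, 83, 83, 83, 83, 82, 83, 82, 83]
[ 0.40099307 -0.28737243  0.32182667]
```

```bash
python3 -m inch '[[0.003,0.2,-0.12,0,0.013,0,1],[0.003,0.4,-0.12,0,0,0,1],[0.003,0.4,-0.12,0,0,0,1],[0.003,0.4,-0.12,0,0,0,1],[0.003,0.4,0,0,0,0,1],[0.003,0.4,0,0,0,0,1],[0.003,0.4,0,0,0,0,1],[0.003,0.4,0,0,0,0,1],[0.003,0.4,0,0,0,0,1],[0.003,0.4,0,0,0,0,1],[0.003,0.4,0,0,0,0,1],[0.003,0.4,0,0,0,0,1],[0.003,0.4,0,0,0,0,1],[0.003,0.4,0,0,0,0,1],[0.003,0.4,0,0,0,0,1],[0,0.18,0,0,0,0,1]]'; python3 -m inch '[[0,0,0,0,0,0.274,1],[0,0,0,0,0,0.274,1],[0,0,0,0,0,0.274,1],[0,0,0,0,0,0.274,1],[0,0,0,0,0,0.274,1],[0,0,0,0,0,0.274,1],[0,0,0,0,0,0.274,1],[0,0,0,0,0,0.274,1],[0,0,0,0,0,0.274,1],[0,0,0,0,0,0,1],[0,0,0,0,0,0,1]]'
python3 - <<'E'
from h import *
go(.605,.1515,.122,90)
c=cam("wrist"); g=c[0].astype(int).mean(2); print(proj(c,[.605,.1515,.13])); save(c,"w15.png")
f=lambda X: (lambda q:int(g[int(round(q[1])),int(round(q[0]))]) if 0<=q[1]<384 and 0<=q[0]<512 else -1)(proj(c,X))
for b in(-.008,-.004,0,.004,.008,.012): print([f([.605+a,.1515+b,.13]) for a in np.arange(-.03,.031,.002)])
E
```

```text
time: 62.3
tool_pos: [0.6026, 0.1557, 0.2373]
orientation: [-0.005, 0.137, 0.99, -0.0]
ft_force: [0.4, -0.2, -0.4]
opening: 0.0879
gripper_force: 0.0
time: 63.4
tool_pos: [0.603, 0.1523, 0.238]
orientation: [-0.003, 0.705, 0.709, -0.003]
ft_force: [0.5, 0.2, -0.5]
opening: 0.0881
gripper_force: 0.0
at [0.603  0.1523 0.238 ] yaw 90.3 shift [-0.011  0.037  1.449] turn [-0.017 -0.001  0.009] q6 0.05
[257.68271243 202.5934438 ]
[128, 127, 125, 128, 128, 120, 62, 29, 23, 21, 20, 27, 54, 78, 86, 87, 80, 55, 30, 24, 22, 22, 32, 91, 113, 115, 115, 114, 114, 114, 113]
[128, 127, 125, 129, 129, 128, 130, 127, 106, 76, 48, 93, 96, 96, 97, 99, 98, 97, 93, 58, 80, 95, 111, 115, 114, 115, 114, 114, 115, 114, 113]
[128, 127, 125, 129, 129, 128, 131, 129, 128, 123, 91, 98, 98, 100, 98, 96, 95, 95, 96, 99, 117, 118, 115, 114, 114, 115, 115, 115, 114, 113, 113]
[128, 127, 126, 129, 130, 129, 131, 130, 128, 130, 94, 100, 99, 96, 96, 98, 99, 98, 97, 93, 130, 127, 129, 131, 126, 120, 115, 114, 115, 114, 113]
[130, 130, 127, 132, 132, 131, 133, 131, 130, 134, 104, 80, 95, 103, 102, 100, 99, 96, 80, 108, 136, 128, 134, 136, 135, 136, 135, 134, 130, 126, 124]
[110, 111, 108, 109, 108, 107, 107, 90, 125, 126, 113, 73, 79, 81, 81, 83, 82, 79, 75, 117, 126, 114, 107, 105, 105, 105, 107, 106, 107, 105, 105]
```

```bash
python3 -m inch '[[-0.01,0.03,0.3,-0.017,0,0.009,1],[0,0,0.4,0,0,0,1],[0,0,0.4,0,0,0,1],[0,0,0.25,0,0,0,1],[0,0,0.1,0,0,0,1],[0,0,0,0,0,0,1],[0,0,0,0,0,0,-1],[0,0,0,0,0,0,-1],[0,0,0,0,0,0,-1],[0,0,0,0,0,0,-1],[0,0,0,0,0,0,-1],[0,0,0,0,0,0,-1],[0,0,0,0,0,0,-1],[0,0,0,0,0,0,-1],[0,0,0,0,0,0,-1],[0,0,0,0,0,0,-1],[0,0,0,0,0,0,-1],[0,0,0,0,0,0,-1],[0,0,0,0,0,0,-1],[0,0,0,0,0,0,-1]]'
python3 - <<'E'
from h import *
go(.605,.1515,.122,90)
E
```

```text
time: 65.45
tool_pos: [0.6058, 0.1517, 0.1224]
orientation: [0.0, 0.708, 0.706, 0.001]
ft_force: [0.5, 0.6, -1.4]
opening: 0.0189
gripper_force: 30.0
at [0.6058 0.1517 0.1224] yaw 89.8 shift [-0.002 -0.01   0.005] turn [ 0.003 -0.001 -0.007] q6 0.06
```

```bash
python3 -m inch '[[-0.0007,-0.0507,0,0,0,-0.05,-1],[-0.0007,-0.0507,0,0,0,-0.05,-1],[-0.0027,-0.1014,0,0,0,-0.1,-1],[-0.0027,-0.1014,0,0,0,-0.1,-1],[-0.0027,-0.1014,0,0,0,-0.1,-1],[-0.0027,-0.1014,0,0,0,-0.1,-1],[-0.0027,-0.1014,0,0,0,-0.1,-1],[-0.0027,-0.1014,0,0,0,-0.1,-1],[-0.0027,-0.1014,0,0,0,-0.1,-1],[-0.0027,-0.1014,0,0,0,-0.1,-1],[-0.0027,-0.1014,0,0,0,-0.1,-1],[-0.0027,-0.1014,0,0,0,-0.1,-1],[-0.0027,-0.1014,0,0,0,-0.1,-1],[-0.0027,-0.1014,0,0,0,-0.1,-1],[-0.0027,-0.1014,0,0,0,-0.1,-1],[-0.0027,-0.1014,0,0,0,-0.1,-1],[-0.0027,-0.1014,0,0,0,-0.1,-1],[-0.0027,-0.1014,0,0,0,-0.1,-1],[-0.0027,-0.1014,0,0,0,-0.1,-1],[-0.0027,-0.1014,0,0,0,-0.1,-1]]'; python3 -m inch '[[-0.0027,-0.1014,0,0,0,-0.1,-1],[-0.0027,-0.1014,0,0,0,-0.1,-1],[-0.0027,-0.1014,0,0,0,-0.1,-1],[-0.0027,-0.1014,0,0,0,-0.1,-1],[-0.0027,-0.1014,0,0,0,-0.1,-1],[-0.0027,-0.1014,0,0,0,-0.1,-1],[-0.0027,-0.1014,0,0,0,-0.1,-1],[-0.0027,-0.1014,0,0,0,-0.1,-1],[-0.0027,-0.1014,0,0,0,-0.1,-1],[-0.0027,-0.1014,0,0,0,-0.1,-1],[-0.0007,-0.0507,0,0,0,-0.05,-1],[-0.0007,-0.0507,0,0,0,-0.05,-1],[0,0,0,0,0,0,-1],[0,0,0,0,0,0,-1],[0,0,0,0,0,0,-1],[0,0,0,0,0,0,-1]]'
python3 - <<'E'
from h import *
go(.45,-.0035,.122,180)
E
```

```text
time: 67.45
tool_pos: [0.475, 0.0812, 0.1224]
orientation: [0.001, 0.284, 0.959, 0.0]
ft_force: [-0.3, -0.4, 0.6]
opening: 0.0186
gripper_force: 30.0
time: 69.05
tool_pos: [0.4497, -0.0026, 0.1223]
orientation: [0.0, 0.002, 1.0, 0.0]
ft_force: [-5.6, -2.1, 5.9]
opening: 0.0186
gripper_force: 30.0
at [ 0.4497 -0.0026  0.1223] yaw 179.8 shift [-0.004 -0.011  0.004] turn [ 0.001  0.    -0.006] q6 -1.84
```

Release, lift clear, retreat towards the robot's left, then check with the fixed cameras.

```bash
python3 -m inch '[[0,0,0,0,0,0,-0.3],[0,0,0,0,0,0,0],[0,0,0,0,0,0,0.2],[0,0,0,0,0,0,0.2],[0,0,0,0,0,0,0.2],[0,0,-0.15,0,0,0,0.4],[0,0,-0.4,0,0,0,0.6],[0,0,-0.4,0,0,0,1],[0,0,-0.4,0,0,0,1],[0,0,-0.4,0,0,0,1],[0,0.4,0,0,0,0,1],[0,0.4,0,0,0,0,1],[0,0.4,0,0,0,0,1],[0,0.4,0,0,0,0,1],[0,0.4,0,0,0,0,1],[0,0.4,0,0,0,0,1],[0,0.3,0,0,0,0,1],[0,0,0,0,0,0,1],[0,0,0,0,0,0,1]]'
python3 - <<'E'
from h import *
s=cam("scene"); save(s,"scene4.png"); t=cam("top"); save(t,"top4.png")
for n,c in(("scene",s),("top",t)):
    hsv=cv2.cvtColor(c[0],cv2.COLOR_RGB2HSV); m=((hsv[...,0]>4)&(hsv[...,0]<18)&(hsv[...,1]>120)&(hsv[...,2]>40)).astype(np.uint8)
    k,l,st,ce=cv2.connectedComponentsWithStats(m)
    for i in range(1,k):
        if 40<st[i,4]<600: print(n,st[i],ray(c,*ce[i],.074).round(4))
# end-post tops and wall: bright edge in top; deck yaw from light deck mask
a=cv2.imread("pics/top0.png")[:,:,::-1].astype(int); d=np.abs(t[0].astype(int)-a).max(2)
print("cradle diff",(d[165:225,345:380]>40).sum())
# wall +x edge would be on +y side: print deck lateral profile at x=.555,z=.034 and at wall-top z=.079
g=t[0].astype(int).mean(2)
f=lambda X:(lambda q:int(g[int(round(q[1])),int(round(q[0]))]))(proj(t,X))
for x in(.5,.5625,.6475,.71): print(x,[f([x,y,.034]) for y in np.arange(-.12,.081,.008)])
# pad edges (dark) around each bay on +/- open side
gs=s[0].astype(int).mean(2); fs=lambda X:(lambda q:int(gs[int(round(q[1])),int(round(q[0]))]))(proj(s,X))
for x in(.48,.5625,.6475,.73): print('s',x,[fs([x,y,.034]) for y in np.arange(-.12,.081,.008)])
E
```

```text
time: 70.95
tool_pos: [0.4508, 0.2131, 0.2628]
orientation: [0.001, 0.001, 1.0, 0.0]
ft_force: [-0.4, 0.0, -0.6]
opening: 0.0878
gripper_force: 0.0
scene [354  46  12   6  47] [-0.2231  0.2297  0.074 ]
top [251 121  19  24 236] [ 6.821e-01 -1.000e-04  7.400e-02]
top [253 150  18  21 235] [0.5978 0.0017 0.074 ]
top [506 290   6  29 102] [ 0.1362 -0.6672  0.074 ]
cradle diff 0
0.5 [102, 102, 101, 100, 105, 114, 110, 110, 112, 113, 113, 78, 26, 32, 36, 36, 36, 31, 40, 97, 114, 138, 91, 81, 92, 123]
0.5625 [69, 68, 67, 65, 114, 163, 159, 159, 158, 161, 159, 152, 156, 157, 158, 157, 160, 139, 99, 94, 93, 127, 103, 78, 90, 92]
0.6475 [91, 81, 64, 61, 127, 155, 155, 153, 155, 157, 157, 86, 148, 155, 157, 158, 155, 59, 84, 91, 86, 149, 90, 78, 91, 91]
0.71 [112, 105, 104, 107, 115, 130, 129, 105, 106, 106, 105, 52, 55, 62, 70, 69, 58, 56, 62, 88, 90, 127, 105, 135, 147, 153]
s 0.48 [171, 162, 151, 165, 153, 165, 183, 184, 179, 179, 181, 180, 182, 180, 178, 179, 165, 123, 134, 138, 145, 172, 168, 179, 177, 179]
s 0.5625 [130, 116, 99, 81, 131, 179, 181, 182, 181, 113, 132, 159, 147, 144, 134, 77, 90, 103, 104, 108, 145, 167, 110, 94, 101, 112]
s 0.6475 [111, 115, 93, 84, 158, 178, 177, 176, 179, 179, 177, 178, 180, 178, 166, 76, 72, 87, 107, 105, 121, 161, 108, 94, 105, 113]
s 0.73 [166, 124, 119, 124, 162, 182, 179, 180, 181, 184, 180, 138, 139, 140, 150, 154, 122, 111, 112, 108, 131, 145, 116, 153, 160, 170]
```

Run:
```python
from h import *
s=cam("scene"); t=cam("top")
for n,x,zc,r in(("sq",.690,.149,.019),("tall",.605,.169,.018),("short",.520,.129,.03)):
    for k,c in(("s",s),("t",t)):
        f=lambda X:(lambda q:int(c[0][int(round(q[1])),int(round(q[0]))].mean()))(proj(c,X))
        print(n,k,proj(c,[x,-.0035,zc]).round(0),"alongy",[f([x,-.0035+b,zc]) for b in np.arange(-.045,.046,.006)],"alongx",[f([x+b,-.0035,zc]) for b in np.arange(-.045,.046,.006)])
        q=proj(c,[x,-.0035,.08]); print("   body rgb",c[0][int(q[1])-1,int(q[0])], c[0][int(proj(c,[x+.02,-.0035,.08])[1]),int(proj(c,[x+.02,-.0035,.08])[0])])
```

```text
sq s [214. 244.] alongy [180, 179, 178, 178, 178, 178, 177, 179, 179, 179, 180, 132, 76, 75, 90, 104] alongx [42, 37, 32, 25, 40, 144, 180, 178, 179, 178, 176, 130, 93, 70, 64, 40]
   body rgb [139 139 134] [86 50 23]
sq t [261. 124.] alongy [144, 143, 138, 138, 73, 149, 155, 156, 157, 155, 158, 115, 61, 115, 102, 96] alongx [38, 49, 53, 68, 84, 119, 159, 154, 155, 155, 152, 120, 61, 64, 63, 63]
   body rgb [85 88 84] [156 162 152]
tall s [225. 212.] alongy [131, 176, 158, 165, 159, 156, 176, 180, 180, 181, 177, 137, 39, 47, 41, 34] alongx [179, 170, 103, 71, 61, 124, 181, 178, 177, 179, 174, 113, 89, 59, 47, 48]
   body rgb [104  62  35] [72 42 21]
tall t [264. 149.] alongy [153, 153, 157, 160, 146, 120, 157, 154, 156, 158, 160, 80, 76, 91, 89, 88] alongx [37, 39, 49, 45, 85, 140, 158, 154, 154, 156, 155, 58, 36, 38, 49, 53]
   body rgb [87 80 70] [158 162 155]
short s [236. 192.] alongy [152, 164, 149, 161, 176, 178, 182, 182, 178, 180, 180, 181, 179, 152, 129, 162] alongx [108, 113, 121, 153, 178, 177, 181, 183, 179, 179, 179, 178, 177, 123, 92, 45]
   body rgb [183 182 175] [91 82 72]
short t [266. 182.] alongy [131, 133, 132, 135, 157, 155, 155, 155, 155, 158, 156, 158, 158, 98, 94, 107] alongx [30, 37, 72, 143, 158, 157, 158, 156, 156, 157, 157, 156, 156, 53, 34, 38]
   body rgb [157 161 151] [156 158 150]
```

All three caps stand upright where expected, and the cradle region matches its picture from the start. I'm handing in.

```bash
python3 -c "
from workcell import ticket
print(ticket.sign_off())"
```

```text
the job is handed in; nothing more can be done
None
```

The job is handed in: all three amber jars are upright on their pads, their labels were each held in front of the scanner from tallest to shortest, the scanner is back in its cradle and the turntable is turned so the open side faces the light box; no result came back, and nothing in the interface showed whether the scanner registered the reads.

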